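# Sort column cassettes and load the autosampler carriage

### The job

Pull the loading carriage fully out by its teal handle, then lay every green-tagged cassette flat in a carriage compartment of its own with its tag towards the blue stripe, and once they are all in, slide the carriage fully home under the hood. Lay every red-tagged cassette flat in a nest of its own in the red-edged reject tray, either way round. Leave the two purple-capped jars standing where they are.

Things in the scene. Friction and masses are not known exactly. Their poses are not given: they have to be found in the camera images.
- pass1: Column cassette, green tag: flat white carrier 70 x 30 x 14 mm (x, y, z), on it a centred grey upright finger grip 30 mm long (x), 12 mm thick (y), 14 to 38 mm above the underside; about 70 g. Origin: centre of the underside; z up. The green tag is an 18 x 28 mm patch on top at the +x end. Best gripped on the finger grip, closing along y. May be absent.
- pass2: Column cassette, green tag: flat white carrier 70 x 30 x 14 mm (x, y, z), on it a centred grey upright finger grip 30 mm long (x), 12 mm thick (y), 14 to 38 mm above the underside; about 70 g. Origin: centre of the underside; z up. The green tag is an 18 x 28 mm patch on top at the +x end. Best gripped on the finger grip, closing along y. May be absent.
- pass3: Column cassette, green tag: flat white carrier 70 x 30 x 14 mm (x, y, z), on it a centred grey upright finger grip 30 mm long (x), 12 mm thick (y), 14 to 38 mm above the underside; about 70 g. Origin: centre of the underside; z up. The green tag is an 18 x 28 mm patch on top at the +x end. Best gripped on the finger grip, closing along y. May be absent.
- pass1_tag (a point): Middle of the green tag on pass1: 25 mm along the cassette's +x from its centre, 14 mm above its underside.
- pass2_tag (a point): Middle of the green tag on pass2: 25 mm along the cassette's +x from its centre, 14 mm above its underside.
- pass3_tag (a point): Middle of the green tag on pass3: 25 mm along the cassette's +x from its centre, 14 mm above its underside.
- rej1: Column cassette, red tag: flat white carrier 70 x 30 x 14 mm (x, y, z), on it a centred grey upright finger grip 30 mm long (x), 12 mm thick (y), 14 to 38 mm above the underside; about 70 g. Origin: centre of the underside; z up. The red tag is an 18 x 28 mm patch on top at the +x end. Best gripped on the finger grip, closing along y. May be absent.
- rej2: Column cassette, red tag: flat white carrier 70 x 30 x 14 mm (x, y, z), on it a centred grey upright finger grip 30 mm long (x), 12 mm thick (y), 14 to 38 mm above the underside; about 70 g. Origin: centre of the underside; z up. The red tag is an 18 x 28 mm patch on top at the +x end. Best gripped on the finger grip, closing along y. May be absent.
- rej3: Column cassette, red tag: flat white carrier 70 x 30 x 14 mm (x, y, z), on it a centred grey upright finger grip 30 mm long (x), 12 mm thick (y), 14 to 38 mm above the underside; about 70 g. Origin: centre of the underside; z up. The red tag is an 18 x 28 mm patch on top at the +x end. Best gripped on the finger grip, closing along y. May be absent.
- slot1 (a point): Centre of the floor of carriage compartment 1 (moves with the carriage), 12 mm above the table. x: along the compartment towards the carriage's blue-striped edge; y: along the row, towards the hood; z up. Compartment 78 x 37 mm (x, y), 10 mm deep, walls 11 mm wide between (pitch 48 mm).
- slot2 (a point): Centre of the floor of carriage compartment 2 (moves with the carriage), 12 mm above the table. x: along the compartment towards the carriage's blue-striped edge; y: along the row, towards the hood; z up. Compartment 78 x 37 mm (x, y), 10 mm deep, walls 11 mm wide between (pitch 48 mm).
- slot3 (a point): Centre of the floor of carriage compartment 3 (moves with the carriage), 12 mm above the table. x: along the compartment towards the carriage's blue-striped edge; y: along the row, towards the hood; z up. Compartment 78 x 37 mm (x, y), 10 mm deep, walls 11 mm wide between (pitch 48 mm).
- nest1 (a point): Centre of the floor of reject nest 1 in the grey reject tray (red edges), 6 mm above the table: x along its 78 mm length, y across its 37 mm width; 10 mm deep, pitch 48 mm.
- nest2 (a point): Centre of the floor of reject nest 2 in the grey reject tray (red edges), 6 mm above the table: x along its 78 mm length, y across its 37 mm width; 10 mm deep, pitch 48 mm.
- nest3 (a point): Centre of the floor of reject nest 3 in the grey reject tray (red edges), 6 mm above the table: x along its 78 mm length, y across its 37 mm width; 10 mm deep, pitch 48 mm.
- dock: White loading dock, fixed. Origin: on the table under the middle of its hood. Base plate 124 mm (x) by 445 mm (y -345 to +100), 6 mm thick. Clear hood over y -90 to +100, full width, underside 66 mm and top 71 mm above the table, open on the -y side. The carriage slides along the dock's y.
- carriage (a joint): Travel of the dark carriage in m: 0 = fully home under the hood (stop), 0.19 = fully out at the loading stop, clear of the hood; grows along the dock's -y. Stays where left; about 2.5 N friction, light damping. Starts part of the way in.
- handle (a point): Top centre of the carriage's teal handle, an upright tab 12 mm thick (dock's y), 40 mm wide (x), 12 to 58 mm above the table, 130 mm from the carriage's middle (slot2) on the -y side. Its inner face is still 34 mm outside the hood when home.
- tin: Bystander: small round jar with purple cap, 34 mm diameter, 34 mm high, standing among the cassettes. Origin: centre of the underside.
- amber: Bystander: amber jar with purple cap, 48 mm diameter, 70 mm high, standing between robot and dock. Origin: centre of the underside.
Things that resemble listed ones, but are neither listed nor needed, are in the scene too. Leave any pink or yellow look-alike of the rej1 alone.

How it is judged:
On the way, in this order (a step that is already met when the one before it is completed fails the run):
1. the carriage is pulled out to the loading stop (within 8 mm) (value of joint carriage above 0.182 m), for 0.2 s.
2. every green-tagged cassette lies flat in a carriage compartment of its own, tag towards the blue stripe (((horizontal distance between pass1 and slot1 below 0.009 m and z of pass1 in the frame of slot1 below 0.004 m and angle between pass1's own z axis and vertical below 0.09 rad and x of pass1_tag in the frame of slot1 above 0.015 m) or (horizontal distance between pass1 and slot2 below 0.009 m and z of pass1 in the frame of slot2 below 0.004 m and angle between pass1's own z axis and vertical below 0.09 rad and x of pass1_tag in the frame of slot2 above 0.015 m) or (horizontal distance between pass1 and slot3 below 0.009 m and z of pass1 in the frame of slot3 below 0.004 m and angle between pass1's own z axis and vertical below 0.09 rad and x of pass1_tag in the frame of slot3 above 0.015 m)) and ((horizontal distance between pass2 and slot1 below 0.009 m and z of pass2 in the frame of slot1 below 0.004 m and angle between pass2's own z axis and vertical below 0.09 rad and x of pass2_tag in the frame of slot1 above 0.015 m) or (horizontal distance between pass2 and slot2 below 0.009 m and z of pass2 in the frame of slot2 below 0.004 m and angle between pass2's own z axis and vertical below 0.09 rad and x of pass2_tag in the frame of slot2 above 0.015 m) or (horizontal distance between pass2 and slot3 below 0.009 m and z of pass2 in the frame of slot3 below 0.004 m and angle between pass2's own z axis and vertical below 0.09 rad and x of pass2_tag in the frame of slot3 above 0.015 m)) and ((horizontal distance between pass3 and slot1 below 0.009 m and z of pass3 in the frame of slot1 below 0.004 m and angle between pass3's own z axis and vertical below 0.09 rad and x of pass3_tag in the frame of slot1 above 0.015 m) or (horizontal distance between pass3 and slot2 below 0.009 m and z of pass3 in the frame of slot2 below 0.004 m and angle between pass3's own z axis and vertical below 0.09 rad and x of pass3_tag in the frame of slot2 above 0.015 m) or (horizontal distance between pass3 and slot3 below 0.009 m and z of pass3 in the frame of slot3 below 0.004 m and angle between pass3's own z axis and vertical below 0.09 rad and x of pass3_tag in the frame of slot3 above 0.015 m))), for 0.2 s.
3. the carriage is slid home (within 6 mm) with all green-tagged cassettes in their compartments (all of step 2 and value of joint carriage below 0.006 m), for 0.2 s.
At the end, for the whole second after the job is handed in: Carriage within 6 mm of home; each green-tagged cassette flat on the floor of a carriage compartment (centre within 9 mm, height 4 mm, tilt 0.09 rad), tag on the blue-stripe side; each red-tagged one flat likewise in a reject nest, either way round; all at rest (all of step 3 and ((horizontal distance between rej1 and nest1 below 0.009 m and z of rej1 in the frame of nest1 below 0.004 m and angle between rej1's own z axis and vertical below 0.09 rad and angle between the x axis of rej1 and the x axis of nest1, either way round below 0.3 rad) or (horizontal distance between rej1 and nest2 below 0.009 m and z of rej1 in the frame of nest2 below 0.004 m and angle between rej1's own z axis and vertical below 0.09 rad and angle between the x axis of rej1 and the x axis of nest2, either way round below 0.3 rad) or (horizontal distance between rej1 and nest3 below 0.009 m and z of rej1 in the frame of nest3 below 0.004 m and angle between rej1's own z axis and vertical below 0.09 rad and angle between the x axis of rej1 and the x axis of nest3, either way round below 0.3 rad)) and ((horizontal distance between rej2 and nest1 below 0.009 m and z of rej2 in the frame of nest1 below 0.004 m and angle between rej2's own z axis and vertical below 0.09 rad and angle between the x axis of rej2 and the x axis of nest1, either way round below 0.3 rad) or (horizontal distance between rej2 and nest2 below 0.009 m and z of rej2 in the frame of nest2 below 0.004 m and angle between rej2's own z axis and vertical below 0.09 rad and angle between the x axis of rej2 and the x axis of nest2, either way round below 0.3 rad) or (horizontal distance between rej2 and nest3 below 0.009 m and z of rej2 in the frame of nest3 below 0.004 m and angle between rej2's own z axis and vertical below 0.09 rad and angle between the x axis of rej2 and the x axis of nest3, either way round below 0.3 rad)) and ((horizontal distance between rej3 and nest1 below 0.009 m and z of rej3 in the frame of nest1 below 0.004 m and angle between rej3's own z axis and vertical below 0.09 rad and angle between the x axis of rej3 and the x axis of nest1, either way round below 0.3 rad) or (horizontal distance between rej3 and nest2 below 0.009 m and z of rej3 in the frame of nest2 below 0.004 m and angle between rej3's own z axis and vertical below 0.09 rad and angle between the x axis of rej3 and the x axis of nest2, either way round below 0.3 rad) or (horizontal distance between rej3 and nest3 below 0.009 m and z of rej3 in the frame of nest3 below 0.004 m and angle between rej3's own z axis and vertical below 0.09 rad and angle between the x axis of rej3 and the x axis of nest3, either way round below 0.3 rad)) and linear speed of each of pass1, pass2, pass3, rej1, rej2, rej3 below 0.02 m/s); the robot touches nothing.
It fails at once if the small jar is pushed more than 40 mm or knocked over (distance of tin from where it was at the start of the episode above 0.04 m or angle between tin's own z axis and vertical above 0.6 rad).
It fails at once if the amber jar is pushed more than 40 mm or knocked over (distance of amber from where it was at the start of the episode above 0.04 m or angle between amber's own z axis and vertical above 0.6 rad).
Of pass1, pass2, pass3, rej1, rej2, rej3 only 5 to 6 are there at a start; the rules pass over those that are not, and their reading is None.
At some moment in a run one of pass1, pass2, pass3, rej1, rej2, rej3 may be knocked a few centimetres aside while the robot is not near it.
Once in a run the grip may slacken for a moment while it holds something.
It also fails if it takes over 200 s, if anything falls off the work surface, if the arm or the gripper's body presses on something with over 40 N, if the wrist force passes 120 N, or if a joint passes its speed limit or range.

### The arm

A 7-joint arm with a two-finger parallel gripper is mounted at the origin on the work surface. World frame = base frame: x ahead of the robot, y to its left, z up, the work surface at z = 0. Lengths are in m, angles in rad, forces in N, time in s.
With the tool pointing down it reaches from about 0.35 to 0.9 m from the base axis. Payload 8.1 kg.
Tool frame: the origin (TCP) lies at the very end of the fingers, on their centre line; the grasp point (between the pads) lies 19 mm behind it; x points along the fingers, y is the direction in which the jaws open and shut, and the axes are right-handed (so a half turn about x gives the same grasp; the last joint's range is limited). The gripper opens to 92 mm and grips with 3 to 60 N. Pads are 19 mm wide; open, the fingers measure 130 mm over their backs; the gripper's body (75 mm by 190 mm) begins 47 mm behind the grasp point.
Start: joints at [-1.253, 0.434, 0.025, 1.573, -0.012, 1.134, -0.075], TCP at [0.255, 0.57, 0.227] pointing down, gripper open.
Joint ranges: [-2.62, 2.62], [-0.44, 2.09], [-1.27, 1.32], [0.08, 2.57], [-1.32, 4.46], [0.12, 2], [-2.74, 2.74]. Speed limits (rad/s): [2.22, 2.22, 3.01, 3.01, 3.14, 3.14, 3.14].

### API

Orientations are given as a rotation vector (axis times angle).
In Python, from station import get_state, cams, job gives the robot as it stands.
- The arm moves only by the shell command python3 -m creep 'ROWS' [OPENING] [FORCE]. ROWS is JSON, a list of rows, each a list of 6 numbers: the shift along the tool's x, y, z in mm, then the turn, a rotation vector about the tool's x, y, z in rad. In form: [[dx, dy, dz, ax, ay, az], ...]. A call has 1 to 20 rows; each row shifts and turns the commanded pose from where the row before left it, along the tool's axes as they then stand; what a row does not reach is not made up. A row lasts 1/10 s, in which the tool goes at most 50 mm and 8.59 degrees, less where a joint would pass 70% of its speed; a pose out of reach is approached as far as the arm can. A call with a gripper value outside its range is refused whole. OPENING is the opening, from -1 (shut) to 1 (fully open), set as the call begins (- or left out, the last holds). The fingers move at their own pace and stop on an object; FORCE is the grip in N (left out, the last holds). Time passes only in rows, so rows that do not move let the fingers close. It gives the time, the measured TCP pose, the force and the opening at its end, in the units of the state.
- get_state(): the state, without advancing time (a new reading comes with each control period).
- cams.get_image(name): name is "scene" or "top"; returns a dict with "image" (400x640x3 uint8, red, green, blue), "depth" (400x640 float32, m along the optical axis (not along the pixel's ray), 0 where there is no reading), "mtx" (3x3 intrinsics, pixels), "dist_coeffs" ([k1, k2, p1, p2, k3] as OpenCV has them; the pictures are not rectified), "rvec" (rotation vector, rad) and "tvec" (3), from world to camera coordinates, as OpenCV has them. Camera axes: x right, y down, z forward; pixel columns grow to the right and rows downward; lengths in m; the calibration is good to about 2 mm. A picture is of the moment at which its call begins.
- job.sign_off(): hands the job in, once; it reports no verdict.
The state is a dict: "time_s": time; "joint_positions": joint angles; "qvel": joint speeds; "joint_efforts": joint torques, N m; "eef_pos": TCP position; "tcp_rot": TCP orientation; "contact_force": force on the tool from outside, world axes, zero at the start; "ft_torque": the same for the moment, N m; "finger_gap": finger opening in m.
Only numpy, scipy, OpenCV 4.12 (cv2) and the standard library are available. Lean on these libraries where they do the work, as an engineer would, in place of code of your own. Each camera call takes 0.05 s, during which the arm holds its last target.

## Working session

There is one attempt and no reset: what is moved stays moved. The work goes in short steps, Python scripts to look and compute and a shell command to move; the robot and the scene stay as the last step left them, time stands still between calls to the robot, and variables do not carry over. Pictures are saved under pics/ and viewed, and the job is handed in when it is done.

```bash
ls -la; mkdir -p pics
python3 - <<'E'
from station import get_state, cams, job
import cv2
s=get_state()
for k,v in s.items(): print(k,v)
for n in ("scene","top"):
    c=cams.get_image(n)
    cv2.imwrite(f"pics/{n}0.png",c["image"][:,:,::-1])
    print(n,c["mtx"],c["dist_coeffs"],c["rvec"],c["tvec"])
E
```

```text
total 12
drwxr-xr-x  3 agent agent 4096 Dec  7 13:22 .
drwxr-xr-x 23 root  root  4096 Dec  7 13:22 ..
drwxr-xr-x  2 agent agent 4096 Dec  7 13:22 pics
time_s 0.0
joint_positions [-1.25262579  0.43521292  0.02501666  1.57406642 -0.01156894  1.13399634
 -0.07508899]
qvel [-0.00010901  0.00180003  0.00050258  0.00093394  0.00155006  0.00109098
 -0.00049795]
joint_efforts [ 1.10269655e-03 -6.67849874e+01  9.85529087e-01 -3.14477956e+01
 -6.05331617e-02  4.23196005e-02  1.38048636e-04]
eef_pos [0.2551725  0.56999693 0.22596361]
tcp_rot [ 0.32889214  1.54561087 -0.3313146 ]
contact_force [ 0.10196541 -0.47389959 -0.58650165]
ft_torque [ 0.05320509 -0.0517737  -0.00749731]
finger_gap 0.09208787396371558
scene [[372.44531849   0.         320.27902888]
 [  0.         372.44531849 197.17987975]
 [  0.           0.           1.        ]] [0.0292026 0.        0.        0.        0.       ] [ 1.07982642  2.60245215 -0.79269552] [ 0.40703344 -0.31450858  1.31305302]
top [[495.01044367   0.         311.0611446 ]
 [  0.         495.01044367 197.75443706]
 [  0.           0.           1.        ]] [-0.08303554  0.          0.          0.          0.        ] [ 2.19468845 -2.16843519  0.11177863] [0.01071487 0.55527357 1.55087477]
```

View pics/scene0.png

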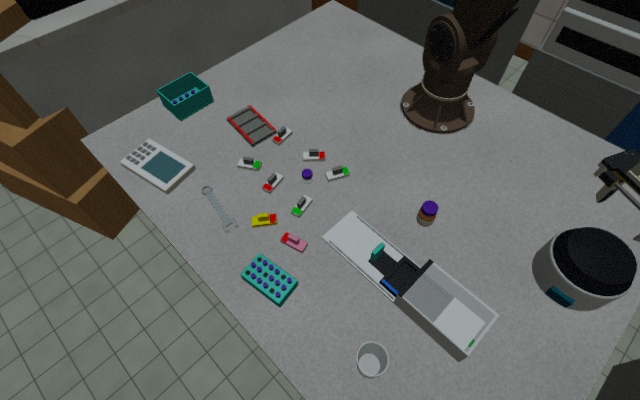

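View pics/top0.png

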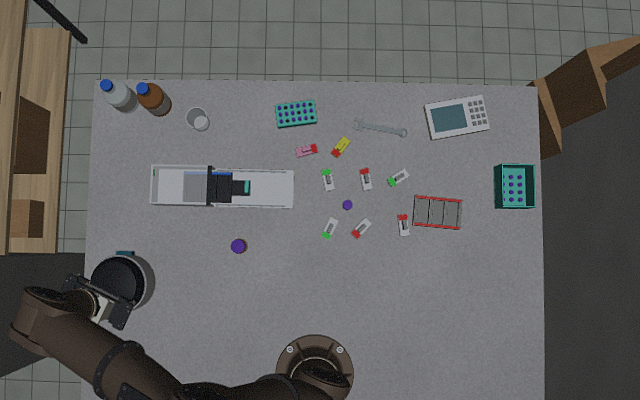

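The scene view shows the dock, with its teal handle at about (378,252). The top view shows greens at about (327,180), (399,178) and (330,229), reds at about (366,180), (361,229) and (404,225), and the reject tray at (437,212). The pink and yellow look-alikes are at (306,150) and (341,146), the tin at (347,205) and the amber jar at (238,246). Next I'll measure them.

```bash
cat > h.py <<'E'
import numpy as np, cv2
from station import get_state, cams, job
def cam(n):
    c=cams.get_image(n); c["R"]=cv2.Rodrigues(np.array(c["rvec"],float))[0]; c["t"]=np.array(c["tvec"],float).reshape(3)
    c["hsv"]=cv2.cvtColor(c["image"],cv2.COLOR_RGB2HSV); return c
def ray(c,uv,z):
    uv=np.asarray(uv,float).reshape(-1,1,2)
    n=cv2.undistortPoints(uv,c["mtx"],np.array(c["dist_coeffs"],float)).reshape(-1,2)
    d=np.c_[n,np.ones(len(n))]@c["R"]; o=-c["R"].T@c["t"]
    return o+d*((z-o[2])/d[:,2])[:,None]
def proj(c,P):
    return cv2.projectPoints(np.asarray(P,float).reshape(-1,3),np.array(c["rvec"],float),c["t"],c["mtx"],np.array(c["dist_coeffs"],float))[0].reshape(-1,2)
def mask(c,hr,smin=90,vmin=50,vmax=255):
    H,S,V=[c["hsv"][:,:,i].astype(int) for i in range(3)]
    a,b=hr
    m=((H>=a)&(H<=b)) if a<=b else ((H>=a)|(H<=b))
    return (m&(S>=smin)&(V>=vmin)&(V<=vmax)).astype(np.uint8)
def blobs(m,amin=15):
    n,l,st,ce=cv2.connectedComponentsWithStats(m,connectivity=8)
    return [(st[i,4],ce[i],l==i) for i in range(1,n) if st[i,4]>=amin]
def crop(c,x0,y0,x1,y1,k,name):
    cv2.imwrite(name,cv2.resize(c["image"][y0:y1,x0:x1,::-1],None,fx=k,fy=k,interpolation=cv2.INTER_CUBIC))
E
python3 - <<'E'
from h import *
for n,b in (("top",(290,130,470,250)),("scene",(220,90,380,260))):
    c=cam(n)
    crop(c,*b,4,f"pics/{n}1.png") if n=="top" else crop(c,*b,3.5,f"pics/{n}1.png")
    for nm,hr in (("green",(45,75)),("red",(175,5)),("purple",(120,140)),("teal",(80,95)),("blue",(100,118)),("pink",(165,174)),("yellow",(20,35))):
        for a,ce,l in blobs(mask(c,hr)):
            z={"purple":.034,"teal":.058,"blue":.022}.get(nm,.014)
            print(n,nm,a,ce.round(1),ray(c,ce,z)[0].round(4), c["image"][l].mean(0).astype(int))
E
```

```text
top green 45 [325.9 171.4] [ 0.6418 -0.0295  0.014 ] [ 57 154  67]
top green 51 [391.7 181.2] [ 0.6132 -0.2426  0.014 ] [ 57 149  67]
top green 47 [325.7 234.9] [ 0.4378 -0.0307  0.014 ] [ 62 156  74]
top red 52 [313.6 148.1] [0.7176 0.0108 0.014 ] [146  45  47]
top red 36 [335.4 152.3] [ 0.7049 -0.0598  0.014 ] [152  39  38]
top red 46 [363.9 170.7] [ 0.6458 -0.1523  0.014 ] [148  46  46]
top red 132 [438.3 198.4] [ 0.5593 -0.3943  0.014 ] [142  57  54]
top red 47 [402.4 216.7] [ 0.4988 -0.2767  0.014 ] [150  46  46]
top red 126 [436.  225.4] [ 0.4718 -0.3857  0.014 ] [147  55  52]
top red 55 [355.4 233.6] [ 0.4431 -0.1254  0.014 ] [146  53  53]
top purple 75 [347.  204.4] [ 0.5345 -0.0966  0.034 ] [ 75  51 130]
top purple 154 [237.4 245.8] [0.4    0.2472 0.034 ] [ 72  47 128]
top teal 690 [295.5 113.6] [0.8193 0.0701 0.058 ] [ 63 134 126]
top teal 961 [515.5 186.4] [ 0.5967 -0.6332  0.058 ] [ 62 132 125]
top teal 62 [246.1 186.9] [0.5836 0.221  0.058 ] [ 58 123 117]
top teal 16 [494.6 183.7] [ 0.6044 -0.5647  0.058 ] [30 62 59]
top blue 124 [105.8  84.7] [0.9216 0.6995 0.022 ] [ 33
[... 1702 characters left out ...]
3.4 286.9] [0.8211 0.1184 0.034 ] [ 62  40 120]
scene purple 16 [277.5 294. ] [0.8432 0.1216 0.034 ] [ 64  38 123]
scene teal 1492 [185.2  95.3] [ 0.61  -0.614  0.058] [13 65 58]
scene teal 537 [163. 167.] [ 0.8309 -0.3978  0.058 ] [46 79 85]
scene teal 122 [376.9 251.4] [0.5961 0.2249 0.058 ] [27 99 89]
scene teal 1209 [269.  279.8] [0.8383 0.0886 0.058 ] [ 42 128 119]
scene teal 22 [559.7 292.1] [0.3744 0.5935 0.058 ] [ 7 59 69]
scene blue 83 [389.3 286. ] [0.6307 0.2998 0.022 ] [ 22  67 137]
scene pink 74 [294.1 240.6] [0.7102 0.0351 0.014 ] [116  68  85]
scene pink 31 [293.9 247. ] [0.7238 0.0489 0.014 ] [113  66  80]
scene yellow 231 [261.1 220. ] [ 0.7317 -0.0784  0.014 ] [128 122   7]
```

Run:
```python
from h import *
c=cam("top"); crop(c,140,150,310,260,4,"pics/topdock.png")
c=cam("scene"); crop(c,310,190,510,370,3,"pics/scenedock.png")
```

```text
(no output)
```

View pics/top1.png

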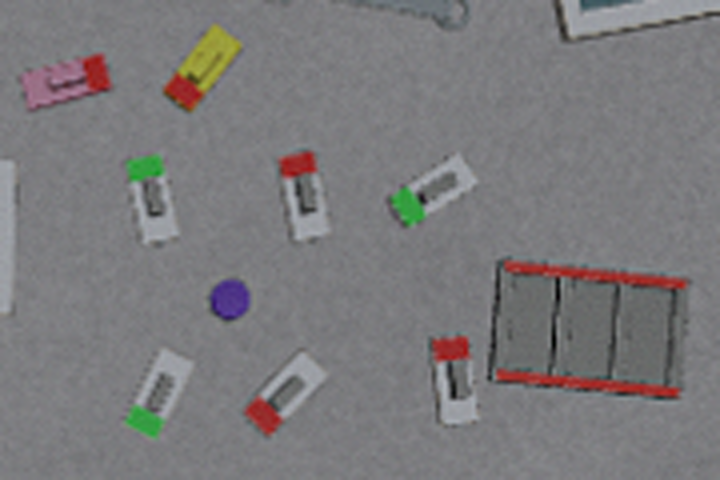

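View pics/topdock.png

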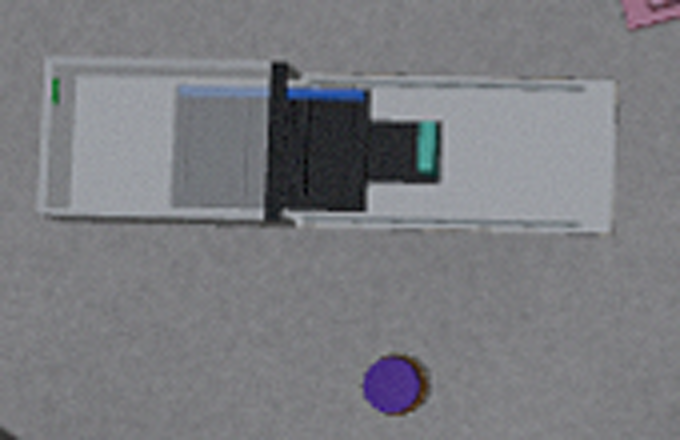

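View pics/scenedock.png

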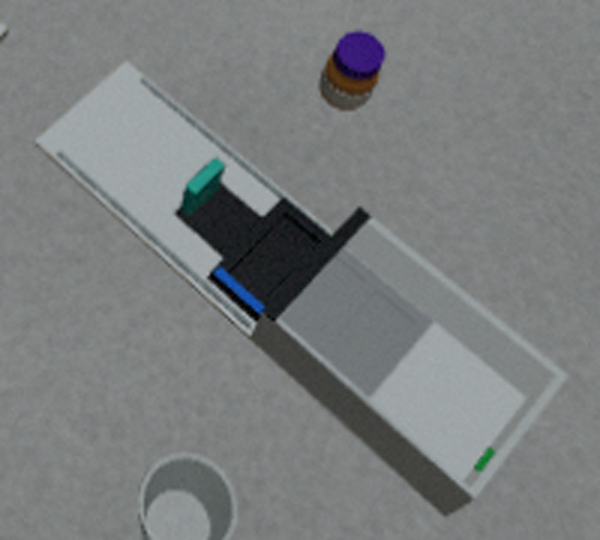

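Greens are tagged at top-crop (145,167), (407,205) and (145,420). Reds are at (298,163), (450,348) and (265,415). All lie flat and well separated; the nearest to the reject tray still has a gap. The dock's long axis runs roughly along world y, with the hood at +y and the blue stripe on the +x side. Next come precise poses.

```bash
cat >> h.py <<'E'
COL={"green":(45,75),"red":(175,5)}
def cassettes(names=("top","scene"),box=((0.3,0.8),(-0.5,0.5)),cs=None):
    """tag blob + adjoining white -> rect on plane z0+.014 ; returns list"""
    out=[]
    for n in names:
        c=cs[n] if cs else cam(n)
        H,S,V=[c["hsv"][:,:,i].astype(int) for i in range(3)]
        white=((S<45)&(V>135)).astype(np.uint8)
        for nm,hr in COL.items():
            for a,ce,l in blobs(mask(c,hr,smin=110,vmin=60),20):
                if a>80: continue
                p=ray(c,ce,.014)[0]
                if not(box[0][0]<p[0]<box[0][1] and box[1][0]<p[1]<box[1][1]): continue
                x,y=ce.astype(int); r=34
                m=np.zeros_like(white); m[y-r:y+r,x-r:x+r]=white[y-r:y+r,x-r:x+r]
                m|=cv2.dilate(l.astype(np.uint8),np.ones((2,2),np.uint8))&((S>60)|(V>135)).astype(np.uint8)
                m|=l.astype(np.uint8)
                k,lab=cv2.connectedComponents(m)
                mm=lab==lab[np.argwhere(l)[0][0],np.argwhere(l)[0][1]]
                cnt=max(cv2.findContours(mm.astype(np.uint8),cv2.RETR_EXTERNAL,cv2.CHAIN_APPROX_NONE)[0],key=cv2.contourArea)
                P=ray(c,cnt.reshape(-1,2),.014)[:,:2]
                (cx,cy),(w,h),_=cv2.minAreaRect(P.astype(np.float32)*1000)
                cc=np.array([cx,cy])/1000
                d=p[:2]-cc; yaw=np.degrees(np.arctan2(d[1],d[0]))
                out.append((n,nm,p[:2].round(4),cc.round(4),round(max(w,h)),round(min(w,h)),round(yaw,1),round(1000*np.hypot(*d),1)))
    return out
def tool(x,y,z,yawy):
    """from the present pose to a downward tool at xyz whose jaw (tool y) points along world angle yawy (deg)"""
    s=get_state(); R=cv2.Rodrigues(np.array(s["tcp_rot"]))[0]; p=np.array(s["eef_pos"])
    a=np.radians(yawy); best=[]
    for k in (0,np.pi):
        b=a+k; Y=np.array([np.cos(b),np.sin(b),0]); X=np.array([0,0,-1.]); Rt=np.c_[X,Y,np.cross(X,Y)]
        best.append((cv2.Rodrigues(R.T@Rt)[0].ravel(),Rt))
    d=np.array([x,y,z])-p
    for rv,Rt in best:
        print(" turn",rv.round(3)," shift before turn",(R.T@d*1000).round(1)," after turn",(Rt.T@d*1000).round(1))
def where():
    s=get_state(); R=cv2.Rodrigues(np.array(s["tcp_rot"]))[0]
    print("t",round(s["time_s"],2),"p",np.round(s["eef_pos"],4),"toolx",R[:,0].round(3),"jaw deg",round(float(np.degrees(np.arctan2(R[1,1],R[0,1]))),1),"q",np.round(s["joint_positions"],2),"gap",round(s["finger_gap"],4),"F",np.round(s["contact_force"],1))
E
python3 - <<'E'
from h import *
where()
for r in cassettes(): print(*r)
c=cam("top"); print("cam",(-c["R"].T@c["t"]).round(3))
E
```

```text
t 0.3 p [0.2553 0.5703 0.2265] toolx [-0. -0. -1.] jaw deg 65.9 q [-1.25  0.43  0.02  1.57 -0.01  1.13 -0.08] gap 0.0918 F [-0.8  0.2 -0.8]
top green [ 0.6417 -0.0293] [ 0.6171 -0.0363] 68 34 15.9 25.6
top green [ 0.6129 -0.2423] [ 0.626  -0.2632] 70 30 122.0 24.7
top green [ 0.4381 -0.0311] [ 0.4604 -0.0401] 70 38 158.2 24.1
top red [0.7173 0.011 ] [0.7163 0.0096] 30 19 54.2 1.7
top red [ 0.7047 -0.0602] [ 0.7038 -0.0616] 27 20 54.2 1.7
top red [ 0.6459 -0.1528] [ 0.6246 -0.158 ] 75 29 13.9 21.9
top red [ 0.4986 -0.2767] [ 0.4743 -0.2804] 70 31 8.7 24.6
top red [ 0.4441 -0.1258] [ 0.4611 -0.1435] 68 27 133.8 24.5
scene green [ 0.6133 -0.243 ] [ 0.6271 -0.2644] 71 30 122.8 25.4
scene green [ 0.4365 -0.0309] [ 0.4588 -0.0431] 69 33 151.4 25.5
scene green [ 0.6409 -0.0306] [ 0.6109 -0.0375] 82 30 13.0 30.8
scene red [ 0.4982 -0.2777] [ 0.4729 -0.2805] 74 28 6.2 25.5
scene red [ 0.4437 -0.127 ] [ 0.4615 -0.1463] 70 29 132.6 26.2
scene red [ 0.645  -0.1541] [ 0.6206 -0.1588] 72 31 10.9 24.9
scene red [ 0.7043 -0.0632] [ 0.7045 -0.0601] 26 18 -94.7 3.0
scene red [0.7217 0.0098] [0.7168 0.0073] 45 21 27.1 5.6
cam [0.414 0.037 1.594]
```

Run:
```python
from h import *
t=cam("top")
# dock plate corners z=.006 (outer -y end) from crop
for nm,p,z in (("plate+x",(616,82),.006),("plate-x",(608,234),.006),("hood farx",(45,58),.071),("hood far-x",(38,212),.071),("rail+x a",(300,76),.006),("rail-x a",(300,227),.006)):
    print(nm,ray(t,(140+p[0]/4,150+p[1]/4),z)[0].round(4))
for n in ("top","scene"):
    c=cam(n)
    # blue stripe axis
    for a,ce,l in blobs(mask(c,(100,118))):
        p=ray(c,ce,.022)[0]
        if .55<p[0]<.7 and .2<p[1]<.4:
            yx=np.argwhere(l)[:,::-1]; P=ray(c,yx,.022)[:,:2]
            v=cv2.fitLine(P.astype(np.float32),cv2.DIST_L2,0,.01,.01).ravel(); print(n,"blue",v.round(4),P.min(0).round(4),P.max(0).round(4))
    for a,ce,l in blobs(mask(c,(80,95))):
        p=ray(c,ce,.058)[0]
        if .55<p[0]<.65 and .18<p[1]<.3:
            yx=np.argwhere(l)[:,::-1]; P=ray(c,yx,.058)[:,:2]; 
            # brighter = top face
            V=c["hsv"][:,:,2][l]; print(n,"teal V",np.percentile(V,[5,25,50,75,95]))
            P2=P[V>np.percentile(V,95)*.8]; print(n,"teal",cv2.minAreaRect(P2.astype(np.float32)*1000),P2.mean(0).round(4))
    for a,ce,l in blobs(mask(c,(175,5)),90):
        p=ray(c,ce,.016)[0]
        P=ray(c,np.argwhere(l)[:,::-1],.016)[:,:2]
        print(n,"tray edge",p.round(4),cv2.minAreaRect(P.astype(np.float32)*1000))
```

```text
plate+x [0.6447 0.0734 0.006 ]
plate-x [0.5214 0.078  0.006 ]
hood farx [0.6489 0.5183 0.071 ]
hood far-x [0.5283 0.5188 0.071 ]
rail+x a [0.6464 0.3296 0.006 ]
rail-x a [0.5238 0.326  0.006 ]
top blue [0.0284 0.9996 0.6305 0.3058] [0.6249 0.2747] [0.6349 0.3392]
top teal V [ 58.05  94.75 128.   152.   161.95]
top teal ((586.388916015625, 221.32313537597656), (31.448171615600586, 6.2528204917907715), 1.351096510887146) [0.5851 0.221 ]
top tray edge [ 0.5591 -0.3933  0.016 ] ((558.7830200195312, -394.4383544921875), (148.2895965576172, 9.809412002563477), 84.85620880126953)
top tray edge [ 0.4718 -0.3862  0.016 ] ((471.44708251953125, -387.1199951171875), (147.31576538085938, 9.27906608581543), 84.91177368164062)
scene blue [0.0147 0.9999 0.6306 0.2996] [0.6248 0.2752] [0.6359 0.3247]
scene teal V [ 51.    55.   106.   143.75 148.95]
scene teal ((586.7051391601562, 220.53709411621094), (9.57558536529541, 35.626224517822266), 86.9971694946289) [0.5874 0.2205]
scene tray edge [ 0.4719 -0.386   0.016 ] ((471.9644470214844, -387.653564453125), (150.7271728515625, 12.341996192932129), 85.13736724853516)
scene tray edge [ 0.5592 -0.3941  0.016 ] ((558.0855712890625, -394.6783142089844), (150.70640563964844, 12.890401840209961), 85.20133972167969)
```

The sizes check out: cassettes about 70x30, plate length 443 against 445, hood end within 2 mm, tray edges 148 long. The handle is at (0.587, 0.2205). At fully out it should be near y≈0.101. I'll go to the handle first.

Run:
```python
from h import *
tool(.587,.2205,.1,89)
```

```text
turn [-0.403  0.    -0.   ]  shift before turn [ 126.7 -183.9  445.7]  after turn [ 126.7 -344.1  337.7]
 turn [ 2.738 -0.    -0.   ]  shift before turn [ 126.7 -183.9  445.7]  after turn [ 126.7  344.1 -337.7]
```

```bash
python3 -m creep '[[0,0,0,-0.134,0,0],[0,0,0,-0.134,0,0],[0,0,0,-0.135,0,0],[0,-28.7,28.1,0,0,0],[0,-28.7,28.1,0,0,0],[0,-28.7,28.1,0,0,0],[0,-28.7,28.1,0,0,0],[0,-28.7,28.1,0,0,0],[0,-28.7,28.1,0,0,0],[0,-28.7,28.1,0,0,0],[0,-28.7,28.1,0,0,0],[0,-28.7,28.1,0,0,0],[0,-28.7,28.1,0,0,0],[0,-28.7,28.1,0,0,0],[0,-28.7,28.1,0,0,0],[30,0,0,0,0,0],[30,0,0,0,0,0],[0,0,0,0,0,0]]' 0.1 30; python3 -c "
from h import *
where(); tool(.587,.2205,.03,89)"
```

```text
time_s: 2.4
eef_pos: [0.584, 0.2188, 0.1629]
tcp_rot: [0.012, 1.577, -0.017]
contact_force: [-0.5, -0.6, 0.2]
finger_gap: 0.0502
t 2.4 p [0.584  0.2188 0.1629] toolx [-0.006 -0.003 -1.   ] jaw deg 88.9 q [-0.49  0.49  0.07  1.65 -0.04  1.01  1.14] gap 0.0502 F [-0.5 -0.6  0.2]
 turn [-0.001 -0.006  0.003]  shift before turn [132.9   2.1   3.8]  after turn [132.9   1.7   3. ]
 turn [3.141 0.005 0.01 ]  shift before turn [132.9   2.1   3.8]  after turn [132.9  -1.7  -3. ]
```

```bash
python3 -m creep '[[30,0,1,0,-0.006,0.003],[30,0.5,1,0,0,0],[30,0.6,1,0,0,0],[25,0.6,0,0,0,0],[18,0,0,0,0,0],[0,0,0,0,0,0]]' ; python3 -c "
from h import *
where(); tool(.587,.2205,.03,89)
c=cam('scene'); crop(c,310,190,510,330,4,'pics/h1.png')"
```

```text
time_s: 3.0
eef_pos: [0.5889, 0.2221, 0.0327]
tcp_rot: [0.015, 1.567, -0.012]
contact_force: [0.0, -0.7, 0.5]
finger_gap: 0.0506
t 3.0 p [0.5889 0.2221 0.0327] toolx [ 0.003  0.002 -1.   ] jaw deg 89.0 q [-0.48  0.65  0.05  1.75 -0.05  0.74  1.15] gap 0.0506 F [ 0.  -0.7  0.5]
 turn [ 0.     0.003 -0.002]  shift before turn [ 2.6 -1.7 -1.9]  after turn [ 2.7 -1.7 -1.9]
 turn [-3.141e+00  3.000e-03  5.000e-03]  shift before turn [ 2.6 -1.7 -1.9]  after turn [2.7 1.7 1.9]
```

View pics/h1.png

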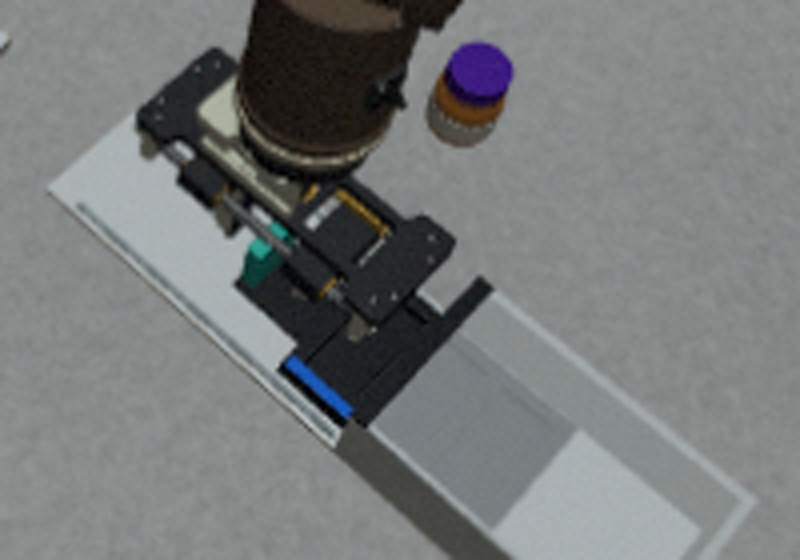

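The fingers straddle the teal handle at crop (268,250), and the amber jar is clear. Closing and pulling.

```bash
python3 -m creep '[[0,0,0,0,0,0],[0,0,0,0,0,0],[0,0,0,0,0,0],[0,0,0,0,0,0],[0,0,0,0,0,0]]' -1 35; python3 -m creep '[[0,-10,0,0,0,0],[0,-15,0,0,0,0],[0,-15,0,0,0,0],[0,-15,0,0,0,0],[0,-15,0,0,0,0],[0,-15,0,0,0,0],[0,-10,0,0,0,0],[0,-10,0,0,0,0],[0,-8,0,0,0,0],[0,0,0,0,0,0]]'; python3 -c "
from h import *
where()"
```

```text
time_s: 3.55
eef_pos: [0.5901, 0.222, 0.0342]
tcp_rot: [0.016, 1.564, -0.012]
contact_force: [-1.0, -2.9, 2.2]
finger_gap: 0.0148
time_s: 4.55
eef_pos: [0.5887, 0.1054, 0.034]
tcp_rot: [0.017, 1.563, -0.015]
contact_force: [0.6, -2.1, 6.8]
finger_gap: 0.0117
t 4.55 p [0.5887 0.1054 0.034 ] toolx [ 0.007  0.001 -1.   ] jaw deg 88.8 q [-0.3   0.6   0.04  1.84 -0.04  0.69  1.32] gap 0.0117 F [ 0.6 -2.1  6.8]
```

```bash
python3 -m creep '[[0,-4,0,0,0,0],[0,-3,0,0,0,0],[0,-2,0,0,0,0],[0,0,0,0,0,0]]';python3 -m creep '[[0,-2,0,0,0,0],[0,-2,0,0,0,0],[0,0,0,0,0,0],[0,0,0,0,0,0]]'
```

```text
time_s: 4.95
eef_pos: [0.5886, 0.0995, 0.034]
tcp_rot: [0.017, 1.563, -0.011]
contact_force: [0.9, 4.6, 5.9]
finger_gap: 0.0119
time_s: 5.35
eef_pos: [0.5886, 0.0995, 0.034]
tcp_rot: [0.018, 1.562, -0.006]
contact_force: [1.2, 15.2, 1.7]
finger_gap: 0.0118
```

The handle hits the stop at y=0.0995, with force jumping to 15 N. Releasing, rising, and viewing.

```bash
python3 -m creep '[[0,4,0,0,0,0],[0,0,0,0,0,0],[0,0,0,0,0,0],[0,0,0,0,0,0],[0,0,0,0,0,0]]' 0.0; python3 -m creep '[[-20,0,0,0,0,0],[-30,0,0,0,0,0],[-40,0,0,0,0,0],[-40,0,0,0,0,0],[0,-30,-20,0,0,0],[0,-40,-20,0,0,0],[0,-40,-20,0,0,0],[0,-40,-20,0,0,0]]'
python3 - <<'E'
from h import *
where()
t=cam("top"); crop(t,140,140,320,260,4,"pics/d2.png")
s=cam("scene"); crop(s,290,170,510,350,3,"pics/d2s.png")
for n,c in (("top",t),("scene",s)):
    for a,ce,l in blobs(mask(c,(100,118))):
        p=ray(c,ce,.022)[0]
        if .55<p[0]<.7 and .1<p[1]<.4:
            P=ray(c,np.argwhere(l)[:,::-1],.022)[:,:2]
            print(n,"blue",a,cv2.minAreaRect(P.astype(np.float32)*1000))
    for a,ce,l in blobs(mask(c,(80,95))):
        p=ray(c,ce,.058)[0]
        if .55<p[0]<.65 and .05<p[1]<.2:
            P=ray(c,np.argwhere(l)[:,::-1],.058)[:,:2]; V=c["hsv"][:,:,2][l]
            P2=P[V>np.percentile(V,95)*.8]; print(n,"teal",cv2.minAreaRect(P2.astype(np.float32)*1000))
for r in cassettes(cs={"top":t,"scene":s}): print(*r)
E
```

```text
time_s: 5.85
eef_pos: [0.5876, 0.0992, 0.0333]
tcp_rot: [0.017, 1.565, -0.013]
contact_force: [0.1, -0.1, -0.3]
finger_gap: 0.0446
time_s: 6.65
eef_pos: [0.5032, -0.0505, 0.1625]
tcp_rot: [0.016, 1.564, -0.012]
contact_force: [0.5, -0.5, -0.1]
finger_gap: 0.0458
t 6.65 p [ 0.5032 -0.0505  0.1625] toolx [ 0.006  0.003 -1.   ] jaw deg 89.0 q [-0.07  0.31  0.08  1.95 -0.04  0.88  1.59] gap 0.0458 F [ 0.5 -0.5 -0.1]
top blue 154 ((629.6139526367188, 229.9276123046875), (147.84886169433594, 11.01642894744873), 89.29264831542969)
top teal ((586.351806640625, 101.10122680664062), (34.552581787109375, 3.1236016750335693), 0.9413658976554871)
scene blue 250 ((629.8506469726562, 229.43165588378906), (150.10696411132812, 12.005131721496582), 89.31355285644531)
scene teal ((585.5922241210938, 100.16143035888672), (37.386844635009766, 9.976944923400879), 2.8894684314727783)
top green [ 0.6417 -0.0293] [ 0.6457 -0.0258] 218 218 -139.5 5.3
top green [ 0.6129 -0.2423] [ 0.6163 -0.2403] 220 219 -150.3 3.9
top red [0.7176 0.011 ] [0.7203 0.0138] 220 219 -134.6 3.8
top red [ 0.7049 -0.0599] [ 0.7083 -0.0576] 220 218 -145.4 4.0
top red [ 0.6458 -0.1525] [ 0.6513 -0.1489] 219 219 -146.7 6.5
top red [ 0.4986 -0.2767] [ 0.503  -0.2759] 215 212 -170.7 4.4
scene green [ 0.6133 -0.243 ] [ 0.6736 -0.2581] 341 167 166.0 62.2
scene green [ 0.4365 -0.0309] [ 0.4302 -0.0693] 114 93 80.7 38.9
scene green [ 0.6408 -0.0304] [ 0.6326 -0.0368] 218 201 38.1 10.4
scene red [ 0.498  -0.2774] [ 0.4315 -0.3239] 259 128 34.9 81.2
scene red [ 0.4437 -0.127 ] [ 0.4487 -0.1074] 167 106 -104.3 20.3
scene red [ 0.6452 -0.1539] [ 0.6638 -0.138 ] 202 186 -139.5 24.5
scene red [ 0.7044 -0.0628] [ 0.6997 -0.0791] 216 201 73.8 16.9
scene red [0.7217 0.01  ] [ 0.6992 -0.0263] 195 141 58.2 42.7
```

View pics/d2.png

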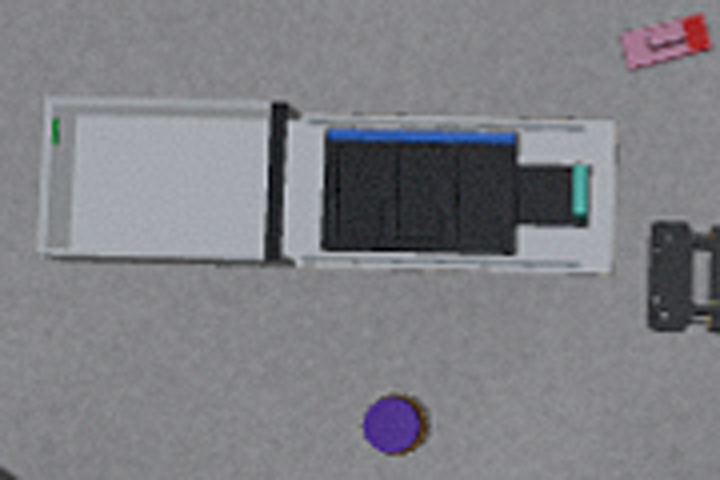

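View pics/d2s.png

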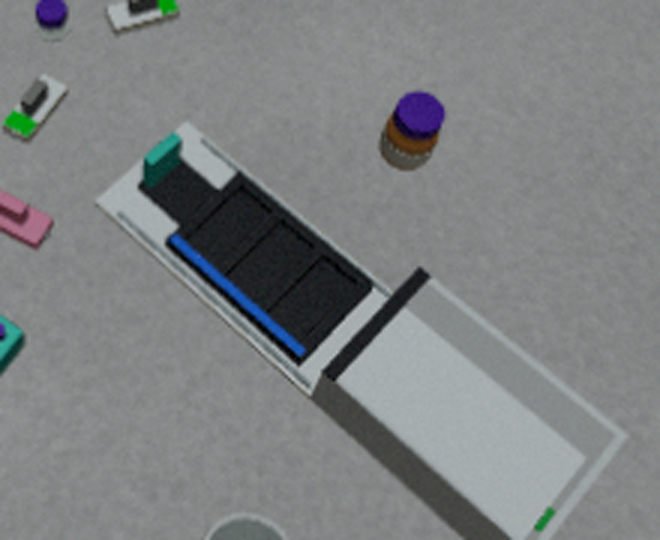

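The carriage is fully out: the blue stripe is centred at y=0.2297 and the handle at y≈0.1005, so slot2 is at y≈0.230. The jars are untouched. The exposure changed and broke my white mask, so I'll make it relative to the table.

```bash
sed -i 's/white=((S<45)&(V>135)).astype(np.uint8)/med=np.median(V[150:260,290:420]); white=((S<45)\&(V>med*1.25)).astype(np.uint8)/; s/|(V>135)/|(V>med*1.25)/' h.py
python3 - <<'E'
from h import *
for r in cassettes(): print(*r)
t=cam("top")
e=ray(t,[(140+420/4,140+254/4),(140+420/4,140+128/4)],.022);print("carriage x edges",e.round(4))
E
```

```text
top green [ 0.6417 -0.0296] [ 0.6287 -0.03  ] 42 26 1.9 13.0
top green [ 0.613  -0.2423] [ 0.6264 -0.2616] 68 29 124.9 23.6
top red [0.718  0.0109] [0.7163 0.0096] 30 19 37.8 2.1
top red [ 0.7051 -0.06  ] [ 0.7045 -0.0613] 29 20 65.2 1.4
top red [ 0.6459 -0.1528] [ 0.636  -0.1555] 36 29 15.5 10.3
top red [ 0.4986 -0.2767] [ 0.4736 -0.2808] 66 29 9.3 25.3
scene green [ 0.6132 -0.2434] [ 0.6274 -0.2613] 68 29 128.3 22.9
scene green [ 0.4365 -0.0309] [ 0.4591 -0.0404] 67 29 157.2 24.5
scene green [ 0.6408 -0.0304] [ 0.6181 -0.0358] 67 29 13.3 23.3
scene red [ 0.4982 -0.2774] [ 0.4974 -0.2772] 27 23 -10.8 0.8
scene red [ 0.4436 -0.1274] [ 0.4593 -0.1441] 64 29 133.1 22.9
scene red [ 0.6452 -0.1543] [ 0.6222 -0.1573] 68 29 7.4 23.2
scene red [ 0.7043 -0.0632] [ 0.7045 -0.0601] 26 18 -94.7 3.0
scene red [0.7217 0.0102] [0.72   0.0127] 33 22 -55.0 3.0
carriage x edges [[0.5343 0.2275 0.022 ]
 [0.6355 0.2299 0.022 ]]
```

```bash
sed -i 's/med\*1.25/med*1.2/g; s/                k,lab=cv2.connectedComponents(m)/                m=cv2.morphologyEx(m,cv2.MORPH_CLOSE,np.ones((3,3),np.uint8)); k,lab=cv2.connectedComponents(m)/' h.py
python3 - <<'E'
from h import *
for r in cassettes(): print(*r)
tool(.617,-.036,.02,104)
E
```

```text
top green [ 0.6417 -0.0296] [ 0.6368 -0.0331] 32 26 35.8 6.0
top green [ 0.6129 -0.2423] [ 0.6263 -0.2626] 69 29 123.2 24.4
top red [0.7175 0.0109] [0.7163 0.0096] 30 19 45.6 1.8
top red [ 0.7047 -0.0595] [ 0.7033 -0.061 ] 30 19 45.4 2.1
top red [ 0.6459 -0.1528] [ 0.6227 -0.157 ] 64 29 10.3 23.6
top red [ 0.4986 -0.2767] [ 0.4733 -0.2799] 67 29 7.2 25.5
scene green [ 0.6133 -0.243 ] [ 0.6277 -0.2617] 69 29 127.5 23.6
scene green [ 0.4365 -0.0309] [ 0.4582 -0.0428] 69 29 151.3 24.8
scene green [ 0.6409 -0.0306] [ 0.6175 -0.0339] 69 30 8.0 23.7
scene red [ 0.498 -0.277] [ 0.4752 -0.2813] 69 27 10.5 23.2
scene red [ 0.4436 -0.1274] [ 0.4593 -0.1441] 64 29 133.1 23.0
scene red [ 0.645  -0.1541] [ 0.6222 -0.1592] 68 29 12.6 23.4
scene red [ 0.7044 -0.0628] [ 0.7045 -0.0601] 26 18 -93.1 2.7
scene red [0.7214 0.0098] [0.7195 0.0127] 32 22 -57.7 3.5
 turn [-0.261  0.007 -0.003]  shift before turn [143.2  12.9 110.9]  after turn [142.5 -15.8 111.5]
 turn [ 2.881 -0.004 -0.01 ]  shift before turn [143.2  12.9 110.9]  after turn [ 142.5   15.8 -111.5]
```

```bash
python3 -m creep '[[0,0,0,-0.13,0.007,-0.003],[0,0,0,-0.12,0,0],[0,-4,28,0,0,0],[0,-4,28,0,0,0],[0,-4,28,0,0,0],[0,-3.8,27.5,0,0,0],[30,0,0,0,0,0],[30,0,0,0,0,0],[20,0,0,0,0,0],[0,0,0,0,0,0]]' -0.1 30; python3 -c "
from h import *
where(); tool(.617,-.036,.02,103.5)
c=cam('scene'); crop(c,220,120,400,260,4,'pics/g1.png')"
```

```text
time_s: 8.0
eef_pos: [0.6146, -0.037, 0.0791]
tcp_rot: [-0.184, 1.569, 0.185]
contact_force: [0.1, 0.4, 0.2]
finger_gap: 0.0414
t 8.0 p [ 0.6146 -0.037   0.0791] toolx [-0.006  0.    -1.   ] jaw deg 103.4 q [-0.05  0.57  0.03  1.75 -0.02  0.83  1.8 ] gap 0.0414 F [0.1 0.4 0.2]
 turn [-0.001 -0.006 -0.002]  shift before turn [59.1  0.3  2.9]  after turn [59.1  0.4  2.5]
 turn [ 3.14e+00 -2.00e-03  1.00e-02]  shift before turn [59.1  0.3  2.9]  after turn [59.1 -0.4 -2.5]
```

View pics/g1.png

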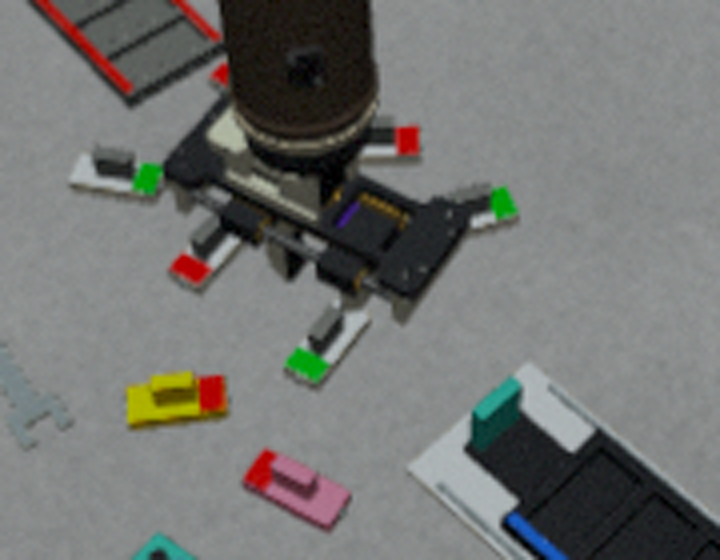

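The gripper is hovering above the green cassette (tag at crop (307,363)) with nothing in the way. Descending and gripping.

```bash
python3 -m creep '[[20,0,1,0,-0.006,-0.002],[20,0.3,1,0,0,0],[12,0,0.5,0,0,0],[6,0,0,0,0,0],[0,0,0,0,0,0]]'; python3 -m creep '[[0,0,0,0,0,0],[0,0,0,0,0,0],[0,0,0,0,0,0],[0,0,0,0,0,0],[0,0,0,0,0,0]]' -1 30;  python3 -c "
from h import *
where()"; python3 -m creep '[[-10,0,0,0,0,0],[-25,0,0,0,0,0],[-35,0,0,0,0,0],[-30,0,0,0,0,0],[0,0,0,0,0,0]]'; python3 -c "
from h import *
where(); tool(.587,.278,.045,89.3)
c=cam('scene'); crop(c,220,120,400,260,4,'pics/g2.png')"
```

```text
time_s: 8.55
eef_pos: [0.6191, -0.0376, 0.0244]
tcp_rot: [-0.184, 1.558, 0.181]
contact_force: [0.4, -0.4, 0.9]
finger_gap: 0.0417
time_s: 9.05
eef_pos: [0.6191, -0.0377, 0.0246]
tcp_rot: [-0.183, 1.557, 0.181]
contact_force: [0.1, -0.2, -1.4]
finger_gap: 0.0115
t 9.05 p [ 0.6191 -0.0377  0.0246] toolx [ 0.006 -0.001 -1.   ] jaw deg 103.3 q [-0.05  0.64  0.03  1.78 -0.02  0.71  1.8 ] gap 0.0115 F [ 0.1 -0.2 -1.4]
time_s: 9.55
eef_pos: [0.6213, -0.0379, 0.1296]
tcp_rot: [-0.184, 1.55, 0.18]
contact_force: [1.9, -0.1, -1.2]
finger_gap: 0.0118
t 9.55 p [ 0.6213 -0.0379  0.1296] toolx [ 0.013 -0.001 -1.   ] jaw deg 103.3 q [-0.05  0.51  0.04  1.71 -0.02  0.91  1.8 ] gap 0.0118 F [ 1.9 -0.1 -1.2]
 turn [0.244 0.013 0.002]  shift before turn [ 83.8 315.6  38.1]  after turn [ 84.6 315.4 -38.1]
 turn [-2.897 -0.003  0.019]  shift before turn [ 83.8 315.6  38.1]  after turn [  84.6 -315.4   38.1]
```

View pics/g2.png

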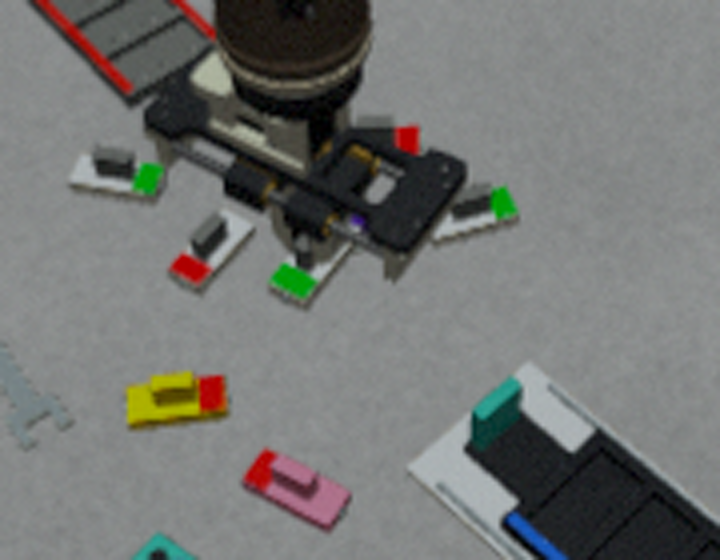

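The cassette is held (tag at crop (295,280)). Turning and carrying it to the hood-side compartment.

```bash
python3 -m creep '[[0,0,0,0.122,0.013,0.002],[0,0,0,0.122,0,0],[0,35,-4,0,0,0],[0,35,-4,0,0,0],[0,35,-4,0,0,0],[0,35,-4,0,0,0],[0,35,-4,0,0,0],[0,35,-4,0,0,0],[0,35,-4,0,0,0],[0,35,-5,0,0,0],[0,35,-5,0,0,0],[0,0,0,0,0,0]]'; python3 -c "
from h import *
where(); tool(.588,.278,.045,89.3)
c=cam('scene'); crop(c,290,170,490,320,4,'pics/g3.png')"
```

```text
time_s: 10.8
eef_pos: [0.5811, 0.2848, 0.1229]
tcp_rot: [0.004, 1.581, -0.002]
contact_force: [0.6, 0.7, -0.7]
finger_gap: 0.0119
t 10.8 p [0.5811 0.2848 0.1229] toolx [-0.011  0.002 -1.   ] jaw deg 89.8 q [-0.58  0.57  0.07  1.63 -0.05  0.96  1.08] gap 0.0119 F [ 0.6  0.7 -0.7]
 turn [ 0.008 -0.011 -0.002]  shift before turn [77.8 -6.9  7.7]  after turn [77.9 -6.7  7. ]
 turn [-3.133e+00  3.000e-03 -1.700e-02]  shift before turn [77.8 -6.9  7.7]  after turn [77.9  6.7 -7. ]
```

View pics/g3.png

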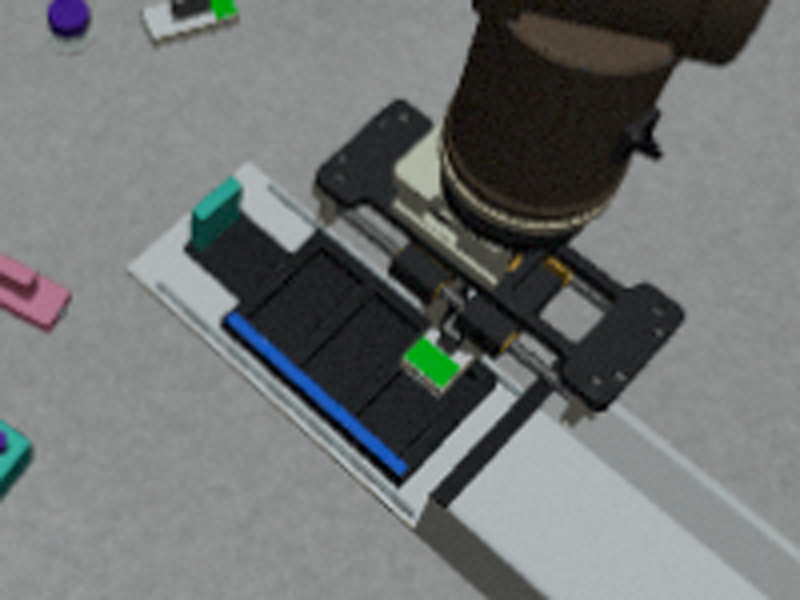

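```bash
cat >> h.py <<'E'
def held(col,zo):
    """held cassette tag, relative to TCP; zo = TCP height above underside"""
    s=get_state(); p=np.array(s["eef_pos"])
    for n in ("scene","top"):
        c=cam(n)
        for a,ce,l in blobs(mask(c,COL[col],110,50),15):
            q=ray(c,ce,p[2]-zo+.014)[0]
            if np.hypot(*(q-p)[:2])<.045: print(n,a,"tag",q.round(4),"rel TCP",(q-p)[:2].round(4))
def occ(c,P):return 0
E
python3 -m creep '[[20,-2,2,0.008,-0.011,-0.002],[15,-2,2,0,0,0],[0,-2,2,0,0,0],[0,0,0,0,0,0]]'; python3 -c "
from h import *
where(); held('green',.0246); tool(.5875,.278,.0376,89.3)"
```

```text
time_s: 11.25
eef_pos: [0.5903, 0.2699, 0.0887]
tcp_rot: [0.013, 1.569, -0.021]
contact_force: [0.7, 1.0, -0.9]
finger_gap: 0.0113
t 11.25 p [0.5903 0.2699 0.0887] toolx [ 0.002 -0.005 -1.   ] jaw deg 88.8 q [-0.57  0.6   0.08  1.66 -0.05  0.88  1.08] gap 0.0113 F [ 0.7  1.  -0.9]
scene 92 tag [0.6122 0.2697 0.0781] rel TCP [ 0.0219 -0.0001]
 turn [-0.009  0.004  0.003]  shift before turn [52.2  7.  -3.5]  after turn [52.2  6.8 -3.2]
 turn [ 3.133  0.005 -0.006]  shift before turn [52.2  7.  -3.5]  after turn [52.2 -6.8  3.2]
```

```bash
python3 -m creep '[[0,4,-1,-0.009,0.004,0.003],[0,4,-1,0,0,0],[10,0,0,0,0,0],[0,0,0,0,0,0],[0,0,0,0,0,0]]'; python3 -c "
from h import *
where(); held('green',.0246); tool(.5885,.278,.0376,89.3)"
```

```text
time_s: 11.85
eef_pos: [0.5877, 0.2794, 0.0786]
tcp_rot: [0.008, 1.572, -0.009]
contact_force: [0.6, -0.4, -1.1]
finger_gap: 0.0116
t 11.85 p [0.5877 0.2794 0.0786] toolx [-0.002 -0.001 -1.   ] jaw deg 89.4 q [-0.57  0.62  0.07  1.66 -0.05  0.87  1.08] gap 0.0116 F [ 0.6 -0.4 -1.1]
scene 89 tag [0.61   0.2795 0.068 ] rel TCP [0.0224 0.0001]
 turn [ 0.001 -0.001  0.001]  shift before turn [41.6 -1.4  0.4]  after turn [41.6 -1.5  0.4]
 turn [-3.14e+00 -1.00e-03 -1.00e-03]  shift before turn [41.6 -1.4  0.4]  after turn [41.6  1.5 -0.4]
```

```bash
python3 -m creep '[[15,-0.7,0.5,0,0,0],[12,-0.5,0.3,0,0,0],[8,0,0,0,0,0],[3,0,0,0,0,0],[2,0,0,0,0,0],[0,0,0,0,0,0],[0,0,0,0,0,0]]'; python3 -c "
from h import *
where(); tool(.5885,.278,.0376,89.3)"
```

```text
time_s: 12.65
eef_pos: [0.5891, 0.2785, 0.0396]
tcp_rot: [0.009, 1.571, -0.009]
contact_force: [0.0, 0.4, -0.7]
finger_gap: 0.0115
t 12.65 p [0.5891 0.2785 0.0396] toolx [-0. -0. -1.] jaw deg 89.4 q [-0.57  0.67  0.07  1.69 -0.06  0.79  1.09] gap 0.0115 F [ 0.   0.4 -0.7]
 turn [ 0.001 -0.     0.   ]  shift before turn [ 2.  -0.5 -0.6]  after turn [ 2.  -0.5 -0.6]
 turn [-3.14 -0.   -0.  ]  shift before turn [ 2.  -0.5 -0.6]  after turn [2.  0.5 0.6]
```

```bash
python3 -m creep '[[2,0,0,0,0,0],[1,0,0,0,0,0],[0,0,0,0,0,0],[0,0,0,0,0,0]]'; python3 -m creep '[[0,0,0,0,0,0],[0,0,0,0,0,0],[0,0,0,0,0,0]]' -0.4;python3 -m creep '[[-15,0,0,0,0,0],[-30,0,0,0,0,0],[-40,0,0,0,0,0],[0,-30,0,0,0,0],[0,-40,0,0,0,0],[0,-40,0,0,0,0],[0,-40,0,0,0,0],[0,-40,0,0,0,0],[0,0,0,0,0,0]]'
python3 - <<'E'
from h import *
where()
s=cam("scene"); crop(s,290,170,490,320,4,"pics/p1.png")
for r in cassettes(box=((0.3,.8),(-.5,.32))): print(*r)
for n in ("top","scene"):
    c=cam(n)
    for a,ce,l in blobs(mask(c,COL["green"],110,50),15): print(n,"tag on .026",a,ray(c,ce,.026)[0].round(4))
E
```

```text
time_s: 13.05
eef_pos: [0.589, 0.2785, 0.0365]
tcp_rot: [0.009, 1.571, -0.008]
contact_force: [-0.0, 0.0, 1.7]
finger_gap: 0.0114
time_s: 13.35
eef_pos: [0.5888, 0.2783, 0.0361]
tcp_rot: [0.008, 1.571, -0.009]
contact_force: [0.0, 0.3, 0.3]
finger_gap: 0.0268
time_s: 14.25
eef_pos: [0.5873, 0.0804, 0.1227]
tcp_rot: [0.012, 1.57, -0.019]
contact_force: [-0.5, 0.1, 0.9]
finger_gap: 0.0276
t 14.25 p [0.5873 0.0804 0.1227] toolx [ 0.001 -0.004 -1.   ] jaw deg 88.9 q [-0.29  0.49  0.09  1.78 -0.05  0.88  1.37] gap 0.0276 F [-0.5  0.1  0.9]
top green [0.6134 0.2833] [0.589  0.2829] 68 29 1.0 24.3
top green [ 0.5664 -0.2521] [ 0.5788 -0.2728] 68 29 120.7 24.1
top green [ 0.4377 -0.0308] [ 0.4595 -0.0425] 69 27 151.7 24.7
top red [0.7175 0.0109] [0.7163 0.0096] 30 19 46.3 1.8
top red [ 0.705 -0.06 ] [ 0.704  -0.0611] 28 20 47.2 1.6
top red [ 0.6458 -0.1525] [ 0.6212 -0.1591] 67 29 15.0 25.5
top red [ 0.4986 -0.2767] [ 0.4733 -0.2799] 67 29 7.2 25.5
top red [ 0.4438 -0.1259] [ 0.4603 -0.1427] 66 27 134.6 23.5
scene green [ 0.5663 -0.2531] [ 0.5808 -0.2721] 67 30 127.5 23.9
scene red [ 0.4982 -0.2774] [ 0.4751 -0.2813] 68 27 9.7 23.4
scene red [ 0.6448 -0.1539] [ 0.6222 -0.1592] 68 29 13.2 23.2
scene red [ 0.7041 -0.0631] [ 0.7039 -0.0598] 27 17 -87.0 3.3
scene red [0.7218 0.01  ] [0.72   0.0129] 33 22 -57.8 3.4
top tag on .026 52 [0.6118 0.2815 0.026 ]
top tag on .026 43 [ 0.5653 -0.2499  0.026 ]
top tag on .026 42 [ 0.4378 -0.03    0.026 ]
scene tag on .026 42 [ 0.5718 -0.2443  0.026 ]
scene tag on .026 87 [0.6111 0.2792 0.026 ]
scene tag on .026 20 [0.605 0.515 0.026]
```

View pics/p1.png

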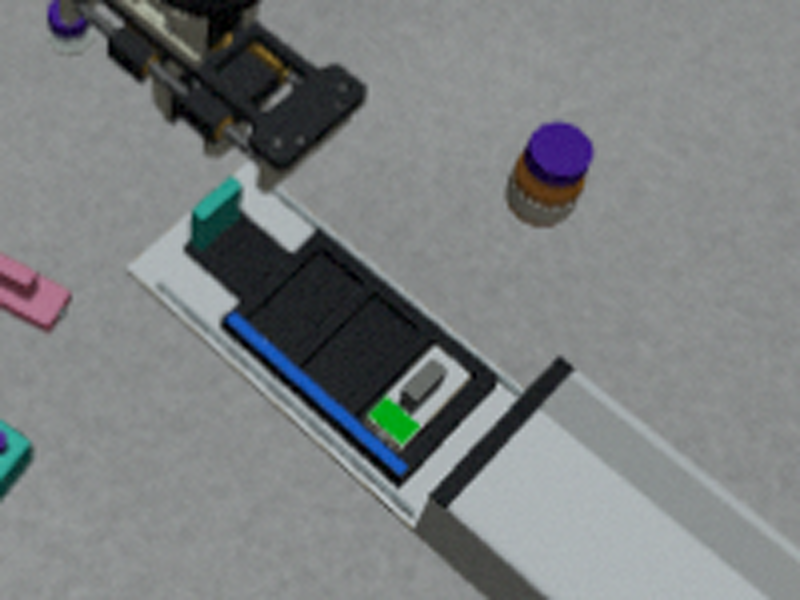

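The first green is seated with its tag by the stripe at crop (395,420), and TCP height 36.5 mm matches floor contact. The second green has been knocked to about (0.580,-0.273), so I'm re-aiming there.

```bash
python3 -c "
from h import *
tool(.580,-.2733,.1,33)"
```

```text
turn [ 0.986 -0.    -0.001]  shift before turn [  21.5 -363.6   -3.7]  after turn [  21.8 -203.8  301.1]
 turn [-2.156e+00  1.000e-03 -1.000e-03]  shift before turn [  21.5 -363.6   -3.7]  after turn [  21.8  203.8 -301.1]
```

```bash
python3 -m creep '[[0,-30,0,0,0,0],[0,-40,0,0,0,0],[0,-40,0,0,0,0],[0,-40,0,0,0,0],[0,-40,0,0,0,0],[0,-40,0,0,0,0],[0,-40,0,0,0,0],[0,-40,0,0,0,0],[0,-35,0,0,0,0],[0,-18,-3.7,0,0,0],[0,0,0,0.141,0,0],[0,0,0,0.141,0,0],[0,0,0,0.141,0,0],[0,0,0,0.141,0,0],[0,0,0,0.141,0,0],[0,0,0,0.141,0,0],[0,0,0,0.140,0,0],[0,0,0,0,0,0]]' -0.1 30
python3 - <<'E'
from h import *
where(); tool(.580,-.2733,.023,33)
for r in cassettes(box=((0.5,.66),(-.33,-.2))): print(*r)
crop(cam("scene"),200,90,360,230,4,"pics/g4.png")
E
```

```text
time_s: 16.3
eef_pos: [0.5799, -0.2721, 0.1212]
tcp_rot: [0.777, 1.429, -0.776]
contact_force: [-0.2, 0.2, -0.5]
finger_gap: 0.0411
t 16.3 p [ 0.5799 -0.2721  0.1212] toolx [-0.001  0.001 -1.   ] jaw deg 32.9 q [ 0.1   0.58  0.39  1.67 -0.26  0.94  1.16] gap 0.0411 F [-0.2  0.2 -0.5]
 turn [-0.001 -0.001  0.   ]  shift before turn [98.2 -0.6  1.1]  after turn [98.2 -0.6  1. ]
 turn [3.14e+00 1.00e-03 2.00e-03]  shift before turn [98.2 -0.6  1.1]  after turn [98.2  0.6 -1. ]
top green [ 0.5664 -0.2521] [ 0.5717 -0.2618] 42 29 118.2 11.0
scene green [ 0.5663 -0.2531] [ 0.5808 -0.2721] 67 30 127.5 23.9
```

View pics/g4.png

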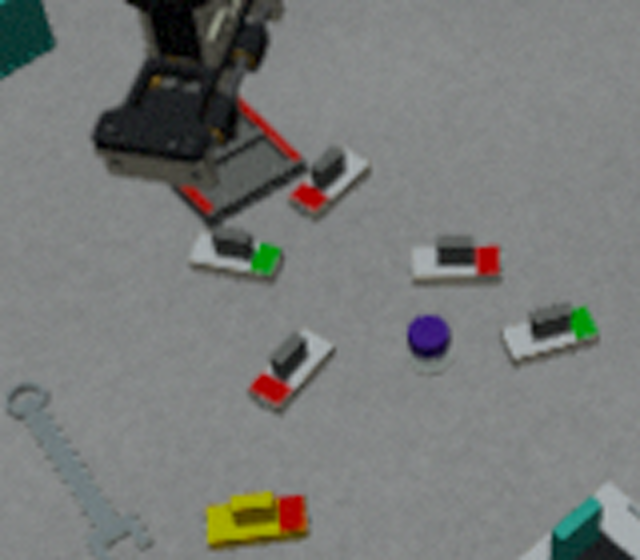

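The view is clear of the tray corner, with the green at crop (240,250). Descending and gripping.

```bash
python3 -m creep '[[30,-0.6,1,0,0,0],[30,0,0,0,0,0],[20,0,0,0,0,0],[12,0,0,0,0,0],[6,0,0,0,0,0],[0,0,0,0,0,0]]'; python3 -c "
from h import *
where()"; python3 -m creep '[[0,0,0,0,0,0],[0,0,0,0,0,0],[0,0,0,0,0,0],[0,0,0,0,0,0],[0,0,0,0,0,0]]' -1 30;  python3 -c "
from h import *
where()"; python3 -m creep '[[-10,0,0,0,0,0],[-25,0,0,0,0,0],[-35,0,0,0,0,0],[-30,0,0,0,0,0],[0,0,0,0,0,0]]'; python3 -c "
from h import *
where(); tool(.588,.23,.1,269.3)
c=cam('scene'); crop(c,200,90,360,230,4,'pics/g5.png')"
```

```text
time_s: 17.05
eef_pos: [0.5791, -0.2757, 0.0232]
tcp_rot: [0.776, 1.429, -0.777]
contact_force: [0.4, 0.1, 0.2]
finger_gap: 0.0415
t 17.05 p [ 0.5791 -0.2757  0.0232] toolx [-0.001 -0.    -1.   ] jaw deg 32.9 q [ 0.14  0.7   0.33  1.74 -0.31  0.76  1.21] gap 0.0415 F [0.4 0.1 0.2]
time_s: 17.55
eef_pos: [0.5795, -0.2757, 0.0238]
tcp_rot: [0.776, 1.427, -0.777]
contact_force: [0.2, -0.7, 2.1]
finger_gap: 0.0119
t 17.55 p [ 0.5795 -0.2757  0.0238] toolx [ 0. -0. -1.] jaw deg 32.9 q [ 0.14  0.69  0.34  1.74 -0.31  0.76  1.21] gap 0.0119 F [ 0.2 -0.7  2.1]
time_s: 18.05
eef_pos: [0.5815, -0.2772, 0.1285]
tcp_rot: [0.777, 1.42, -0.776]
contact_force: [0.2, -1.4, -0.8]
finger_gap: 0.012
t 18.05 p [ 0.5815 -0.2772  0.1285] toolx [ 0.006 -0.003 -1.   ] jaw deg 32.9 q [ 0.1   0.57  0.39  1.67 -0.25  0.95  1.16] gap 0.012 F [ 0.2 -1.4 -0.8]
 turn [ 2.157 -0.    -0.009]  shift before turn [  27.   280.6 -422.7]  after turn [ 2.850e+01 -5.073e+02 -3.000e-01]
 turn [-0.985  0.007 -0.   ]  shift before turn [  27.   280.6 -422.7]  after turn [2.850e+01 5.073e+02 3.000e-01]
```

View pics/g5.png

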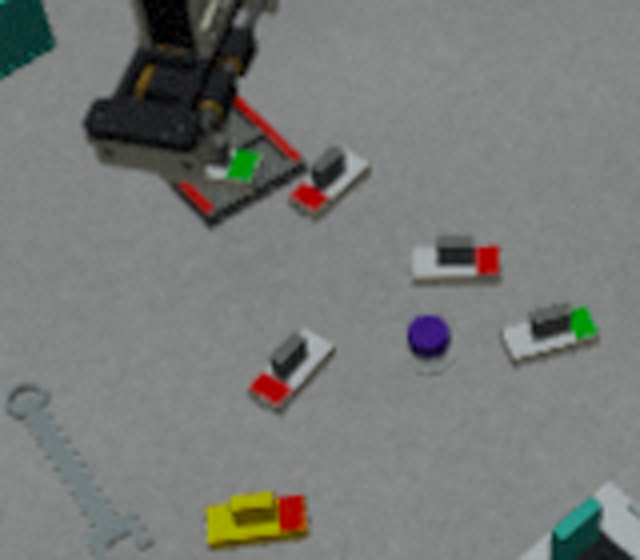

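```bash
python3 -m creep '[[0,0,0,0.144,0,0],[0,0,0,0.144,0,0],[0,0,0,0.144,0,0],[0,0,0,0.144,0,0],[0,0,0,0.144,0,0],[0,0,0,0.144,0,0],[0,0,0,0.144,0,0],[0,0,0,0.144,0,0],[0,0,0,0.144,0,0],[0,0,0,0.144,0,0],[0,0,0,0.144,0,0],[0,0,0,0.144,0,0],[0,0,0,0.144,0,0],[0,0,0,0.144,0,0],[0,0,0,0.141,0,0],[0,0,0,0,0,0]]'; python3 -m creep '[[0,-30,0,0,0,0],[0,-40,0,0,0,0],[0,-40,0,0,0,0],[0,-40,0,0,0,0],[0,-40,0,0,0,0],[0,-40,0,0,0,0],[0,-40,0,0,0,0],[0,-40,0,0,0,0],[0,-40,0,0,0,0],[0,-40,0,0,0,0],[0,-40,0,0,0,0],[0,-40,0,0,0,0],[0,-37,0,0,0,0],[0,0,0,0,0,0],[0,0,0,0,0,0]]';  python3 -c "
from h import *
where(); held('green',.0235); tool(.588,.23,.08,269.3)
c=cam('scene'); crop(c,290,150,490,300,4,'pics/g6.png')"
```

```text
time_s: 19.7
eef_pos: [0.5786, -0.2751, 0.1221]
tcp_rot: [-2.211, 0.016, 2.218]
contact_force: [-0.4, 0.2, -0.6]
finger_gap: 0.0115
time_s: 21.2
eef_pos: [0.5848, 0.232, 0.1225]
tcp_rot: [-2.217, 0.009, 2.221]
contact_force: [-0.5, -1.1, -0.8]
finger_gap: 0.0116
t 21.2 p [0.5848 0.232  0.1225] toolx [-0.002 -0.001 -1.   ] jaw deg -90.4 q [-1.09  0.76  1.05  1.73 -0.73  1.1  -1.37] gap 0.0116 F [-0.5 -1.1 -0.8]
scene 89 tag [0.61   0.2316 0.113 ] rel TCP [ 0.0252 -0.0004]
 turn [ 0.     0.001 -0.001]  shift before turn [43.1 -0.4 -2.7]  after turn [43.1 -0.3 -2.7]
 turn [-3.141e+00  2.000e-03  2.000e-03]  shift before turn [43.1 -0.4 -2.7]  after turn [43.1  0.3  2.7]
```

View pics/g6.png

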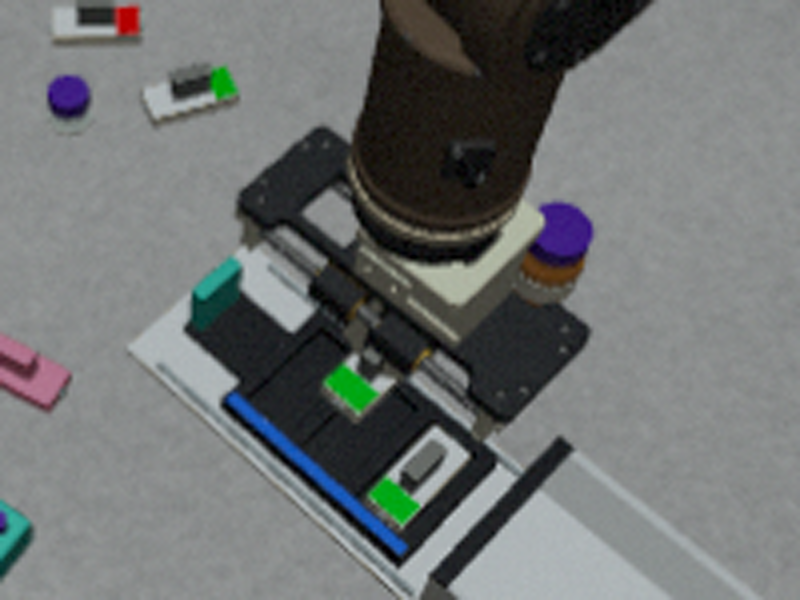

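```bash
python3 -m creep '[[25,0,0,0,0,0],[25,0,0,0,0,0],[15,0,0,0,0,0],[0,0,0,0,0,0],[0,0,0,0,0,0]]';  python3 -c "
from h import *
held('green',.0235);where();  tool(.586,.23,.0355,269.3)"
```

```text
time_s: 21.85
eef_pos: [0.5858, 0.2305, 0.0588]
tcp_rot: [-2.215, 0.015, 2.215]
contact_force: [0.0, -0.8, -0.5]
finger_gap: 0.0115
scene 81 tag [0.6107 0.2302 0.0493] rel TCP [ 0.0249 -0.0003]
t 21.95 p [0.5863 0.2309 0.0595] toolx [ 0.001  0.    -1.   ] jaw deg -90.7 q [-1.05  0.83  0.99  1.78 -0.82  1.   -1.32] gap 0.0118 F [ 1.3  0.2 -0.6]
 turn [-0.    -0.001  0.   ]  shift before turn [24.   0.9  0.3]  after turn [24.   0.9  0.3]
 turn [3.141e+00 0.000e+00 2.000e-03]  shift before turn [24.   0.9  0.3]  after turn [24.  -0.9 -0.3]
```

```bash
python3 -m creep '[[10,0.9,0.3,0,0,0],[7,0,0,0,0,0],[4,0,0,0,0,0],[3,0,0,0,0,0],[0,0,0,0,0,0],[0,0,0,0,0,0]]';  python3 -c "
from h import *
where()"; python3 -m creep '[[0,0,0,0,0,0],[0,0,0,0,0,0],[0,0,0,0,0,0]]' -0.4;python3 -m creep '[[-15,0,0,0,0,0],[-30,0,0,0,0,0],[-40,0,0,0,0,0],[0,30,0,0,0,0],[0,40,0,0,0,0],[0,40,0,0,0,0],[0,40,0,0,0,0],[0,40,0,0,0,0],[0,0,0,0,0,0]]'
python3 - <<'E'
from h import *
where()
s=cam("scene"); crop(s,290,170,490,320,4,"pics/p2.png")
for r in cassettes(box=((0.3,.8),(-.5,.32))): print(*r)
for n in ("top","scene"):
    c=cam(n)
    for a,ce,l in blobs(mask(c,COL["green"],110,50),15): print(n,"tag on .026",a,ray(c,ce,.026)[0].round(4))
E
```

```text
time_s: 22.55
eef_pos: [0.5847, 0.2303, 0.0356]
tcp_rot: [-2.213, 0.013, 2.216]
contact_force: [-8.1, 0.2, 19.1]
finger_gap: 0.0116
t 22.55 p [0.5847 0.2303 0.0356] toolx [-0.002  0.001 -1.   ] jaw deg -90.7 q [-1.04  0.85  0.96  1.8  -0.85  0.97 -1.3 ] gap 0.0116 F [-8.1  0.2 19.1]
time_s: 22.85
eef_pos: [0.5851, 0.2303, 0.034]
tcp_rot: [-2.215, 0.014, 2.216]
contact_force: [-0.1, -0.5, -0.8]
finger_gap: 0.0269
time_s: 23.75
eef_pos: [0.5826, 0.033, 0.1214]
tcp_rot: [-2.214, 0.027, 2.21]
contact_force: [-0.1, 0.1, 0.3]
finger_gap: 0.0274
t 23.75 p [0.5826 0.033  0.1214] toolx [ 0.002 -0.003 -1.   ] jaw deg -91.2 q [-0.82  0.68  1.05  1.85 -0.7   1.02 -1.07] gap 0.0274 F [-0.1  0.1  0.3]
top green [0.6133 0.2836] [0.589  0.2829] 68 29 1.6 24.3
top green [0.6125 0.233 ] [0.5868 0.2337] 70 34 -1.6 25.7
top green [ 0.4381 -0.0311] [ 0.4602 -0.0422] 68 28 153.4 24.8
top red [0.7227 0.0112] [0.7216 0.0081] 28 18 70.0 3.3
top red [ 0.7047 -0.0602] [ 0.7038 -0.0616] 27 20 54.2 1.7
top red [ 0.6459 -0.1528] [ 0.6212 -0.1591] 67 29 14.2 25.6
top red [ 0.4986 -0.2767] [ 0.4733 -0.2799] 67 29 7.2 25.5
top red [ 0.4441 -0.1255] [ 0.4603 -0.1427] 66 27 133.2 23.6
scene red [ 0.498 -0.277] [ 0.475  -0.2813] 68 27 10.5 23.5
scene red [ 0.6452 -0.154 ] [ 0.6222 -0.1592] 68 29 12.6 23.6
scene red [ 0.704  -0.0629] [ 0.7039 -0.0598] 27 17 -87.6 3.1
scene red [0.7215 0.0098] [0.7198 0.0125] 32 23 -56.8 3.2
top tag on .026 54 [0.6125 0.2816 0.026 ]
top tag on .026 53 [0.6109 0.2323 0.026 ]
top tag on .026 40 [ 0.4379 -0.0306  0.026 ]
scene tag on .026 83 [0.6093 0.2302 0.026 ]
scene tag on .026 86 [0.6112 0.2792 0.026 ]
scene tag on .026 21 [0.6052 0.5151 0.026 ]
```

View pics/p2.png

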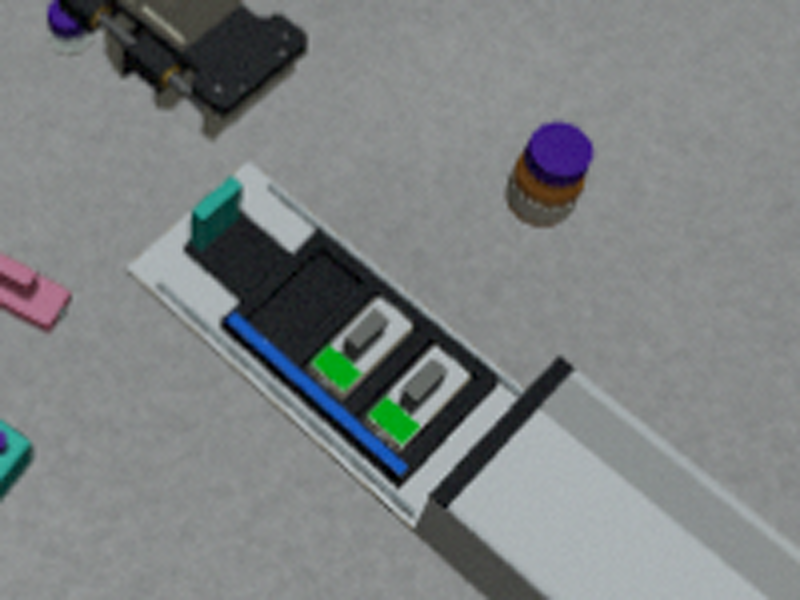

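Both greens are seated with tags at the stripe, at crop (335,370) and (393,420). Next is the third green at (0.460,-0.0425), yaw 152.

```bash
python3 -m creep '[[0,0,0,-0.147,0,0],[0,0,0,-0.147,0,0],[0,0,0,-0.147,0,0],[0,0,0,-0.147,0,0],[0,0,0,-0.147,0,0],[0,0,0,-0.147,0,0],[0,0,0,-0.147,0,0],[0,0,0,-0.147,0,0],[0,0,0,-0.147,0,0],[0,0,0,-0.147,0,0],[0,0,0,-0.147,0,0],[0,0,0,-0.147,0,0],[0,0,0,-0.147,0,0],[0,0,0,-0.147,0,0],[0,0,0,-0.147,0,0],[0,0,0,-0.147,0,0],[0,0,0,-0.147,0,0],[0,0,0,-0.17,0,0],[0,0,0,0,0,0]]' -0.1 30;  python3 -c "
from h import *
where(); tool(.4597,-.0425,.1,62.5)"
```

```text
time_s: 25.9
eef_pos: [0.5829, 0.0414, 0.1194]
tcp_rot: [0.393, 1.536, -0.393]
contact_force: [-0.2, 0.4, 0.2]
finger_gap: 0.0414
t 25.9 p [0.5829 0.0414 0.1194] toolx [-0.001 -0.    -1.   ] jaw deg 61.3 q [-0.39  0.49  0.32  1.82 -0.19  0.87  1.09] gap 0.0414 F [-0.2  0.4  0.2]
 turn [-0.021 -0.001  0.   ]  shift before turn [  19.4 -132.8  -67.7]  after turn [  19.4 -131.3  -70.5]
 turn [3.121e+00 0.000e+00 1.000e-03]  shift before turn [  19.4 -132.8  -67.7]  after turn [ 19.4 131.3  70.5]
```

```bash
python3 -m creep '[[0,-33,-17.6,-0.02,0,0],[0,-33,-17.6,0,0,0],[0,-33,-17.6,0,0,0],[0,-33,-17.6,0,0,0],[20,0,0,0,0,0],[0,0,0,0,0,0]]';  python3 -c "
from h import *
where(); tool(.4597,-.0425,.023,62.5)
for r in cassettes(names=('scene',),box=((0.4,.5),(-.1,0))): print(*r)
c=cam('scene'); crop(c,240,100,400,240,4,'pics/g7.png')"
```

```text
time_s: 26.5
eef_pos: [0.4571, -0.0428, 0.0984]
tcp_rot: [0.383, 1.539, -0.384]
contact_force: [0.7, 0.0, 0.3]
finger_gap: 0.0413
t 26.5 p [ 0.4571 -0.0428  0.0984] toolx [-0.003 -0.    -1.   ] jaw deg 62.0 q [-0.28  0.34  0.32  2.13 -0.17  0.69  1.24] gap 0.0413 F [0.7 0.  0.3]
 turn [-0.009 -0.003  0.002]  shift before turn [75.4  1.6  2.3]  after turn [75.4  1.5  2.2]
 turn [3.132e+00 2.000e-03 4.000e-03]  shift before turn [75.4  1.6  2.3]  after turn [75.4 -1.5 -2.2]
scene green [ 0.4365 -0.0309] [ 0.4582 -0.0428] 69 29 151.3 24.8
```

View pics/g7.png

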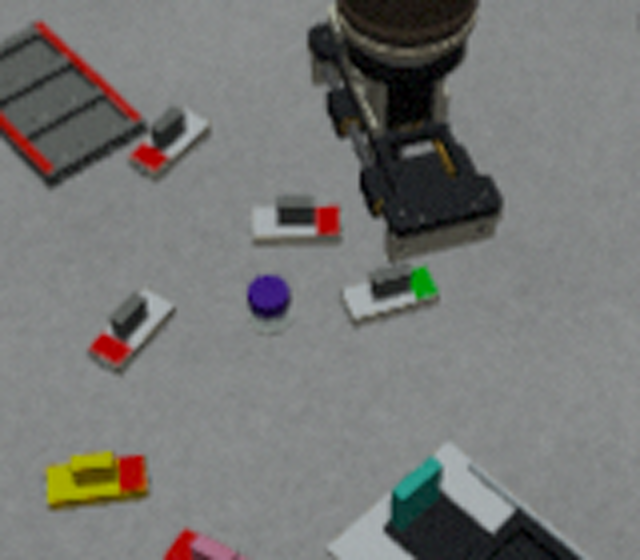

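The path is clear: the green is at crop (390,293) and the tin at (270,298) is well away. Descending.

```bash
python3 -m creep '[[25,0.8,1.5,0,-0.003,0.002],[25,0.5,0,0,0,0],[15,0,0,0,0,0],[10,0,0,0,0,0],[0,0,0,0,0,0]]'; python3 -c "
from h import *
where()"; python3 -m creep '[[0,0,0,0,0,0],[0,0,0,0,0,0],[0,0,0,0,0,0],[0,0,0,0,0,0],[0,0,0,0,0,0]]' -1 30;  python3 -c "
from h import *
where()"; python3 -m creep '[[-10,0,0,0,0,0],[-25,0,0,0,0,0],[-35,0,0,0,0,0],[-30,0,0,0,0,0],[0,0,0,0,0,0]]'; python3 -c "
from h import *
where(); tool(.586,.182,.1,269.3)
c=cam('scene'); crop(c,240,100,400,240,4,'pics/g8.png')"
```

```text
time_s: 27.1
eef_pos: [0.4608, -0.042, 0.0238]
tcp_rot: [0.38, 1.535, -0.38]
contact_force: [-0.3, 0.7, -0.1]
finger_gap: 0.0411
t 27.1 p [ 0.4608 -0.042   0.0238] toolx [ 0.002 -0.    -1.   ] jaw deg 62.2 q [-0.22  0.48  0.26  2.18 -0.25  0.5   1.31] gap 0.0411 F [-0.3  0.7 -0.1]
time_s: 27.6
eef_pos: [0.4608, -0.0425, 0.0247]
tcp_rot: [0.381, 1.534, -0.379]
contact_force: [0.8, 1.2, -0.7]
finger_gap: 0.0116
t 27.6 p [ 0.4608 -0.0425  0.0247] toolx [ 0.003  0.    -1.   ] jaw deg 62.2 q [-0.22  0.48  0.26  2.19 -0.25  0.5   1.31] gap 0.0116 F [ 0.8  1.2 -0.7]
time_s: 28.1
eef_pos: [0.4626, -0.0428, 0.1284]
tcp_rot: [0.382, 1.528, -0.378]
contact_force: [0.2, -0.4, -0.6]
finger_gap: 0.0117
t 28.1 p [ 0.4626 -0.0428  0.1284] toolx [ 0.009  0.001 -1.   ] jaw deg 62.2 q [-0.3   0.3   0.35  2.1  -0.15  0.76  1.22] gap 0.0117 F [ 0.2 -0.4 -0.6]
 turn [ 2.669 -0.004 -0.012]  shift before turn [ 29.7 256.2   4.1]  after turn [  28.4 -226.2 -120.6]
 turn [-0.473  0.009 -0.003]  shift before turn [ 29.7 256.2   4.1]  after turn [ 28.4 226.2 120.6]
```

View pics/g8.png

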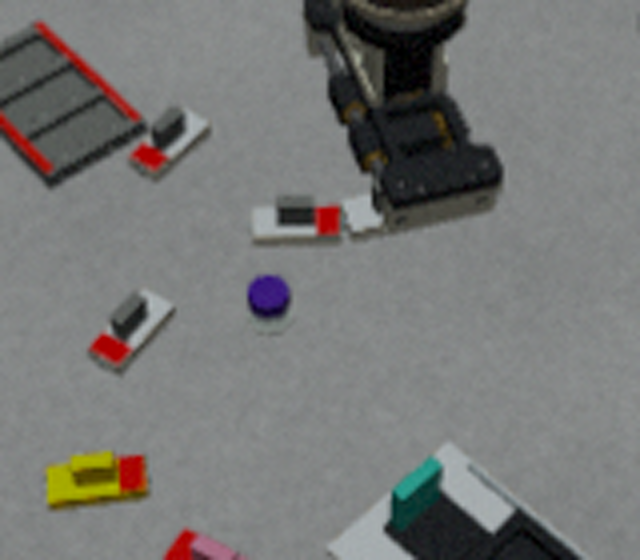

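The cassette is held, its white end visible at crop (363,212). Turning in place, then carrying to the handle-side compartment.

```bash
python3 -m creep '[[0,0,0,0.148,0,0],[0,0,0,0.148,0,0],[0,0,0,0.148,0,0],[0,0,0,0.148,0,0],[0,0,0,0.148,0,0],[0,0,0,0.148,0,0],[0,0,0,0.148,0,0],[0,0,0,0.148,0,0],[0,0,0,0.148,0,0],[0,0,0,0.148,0,0],[0,0,0,0.148,0,0],[0,0,0,0.148,0,0],[0,0,0,0.148,0,0],[0,0,0,0.148,0,0],[0,0,0,0.148,0,0],[0,0,0,0.148,0,0],[0,0,0,0.148,0,0],[0,0,0,0.148,0,0],[0,0,0,0,0,0],[0,0,0,0,0,0]]';python3 -c "
from h import *
where(); tool(.586,.182,.12,269.3);print(get_state()['joint_positions'])"
```

```text
time_s: 30.15
eef_pos: [0.4599, -0.0426, 0.124]
tcp_rot: [-2.222, 0.004, 2.218]
contact_force: [0.7, 0.5, -1.1]
finger_gap: 0.0118
t 30.15 p [ 0.4599 -0.0426  0.124 ] toolx [ 0.002 -0.001 -1.   ] jaw deg -90.2 q [-0.8   0.46  1.07  2.14 -0.55  0.84 -0.98] gap 0.0118 F [ 0.7  0.5 -1.1]
 turn [ 0.009 -0.002 -0.001]  shift before turn [   4.  -225.  -125.4]  after turn [   4.  -226.1 -123.4]
 turn [-3.132e+00  1.000e-03 -3.000e-03]  shift before turn [   4.  -225.  -125.4]  after turn [  4.  226.1 123.4]
[-0.80341432  0.4601138   1.06537539  2.13930634 -0.54664881  0.84325425
 -0.9760287 ]
```

```bash
python3 -m creep '[[0,-31,-18,0.009,0,0],[0,-31,-18,0,0,0],[0,-31,-18,0,0,0],[0,-31,-18,0,0,0],[0,-31,-18,0,0,0],[0,-31,-18,0,0,0],[0,-38,-15,0,0,0],[0,0,0,0,0,0],[0,0,0,0,0,0]]';  python3 -c "
from h import *
where(); held('green',.0245); where();tool(.586,.182,.08,269.3)
c=cam('scene'); crop(c,290,150,490,300,4,'pics/g9.png')"
```

```text
time_s: 31.05
eef_pos: [0.5864, 0.1802, 0.1242]
tcp_rot: [-2.218, 0.013, 2.214]
contact_force: [-0.4, -0.6, -0.8]
finger_gap: 0.0116
t 31.05 p [0.5864 0.1802 0.1242] toolx [ 0.002 -0.001 -1.   ] jaw deg -90.7 q [-1.    0.7   0.99  1.77 -0.67  1.04 -1.35] gap 0.0116 F [-0.4 -0.6 -0.8]
scene 83 tag [0.612  0.1802 0.1137] rel TCP [0.0255 0.0001]
t 31.15 p [0.5862 0.1782 0.1247] toolx [ 0.002 -0.    -1.   ] jaw deg -90.9 q [-1.    0.7   0.99  1.78 -0.67  1.04 -1.35] gap 0.0114 F [-0.3 -0.5 -0.6]
 turn [-0.004 -0.002 -0.   ]  shift before turn [44.7 -3.8  0.4]  after turn [44.7 -3.8  0.3]
 turn [ 3.138e+00 -1.000e-03  4.000e-03]  shift before turn [44.7 -3.8  0.4]  after turn [44.7  3.8 -0.3]
```

View pics/g9.png

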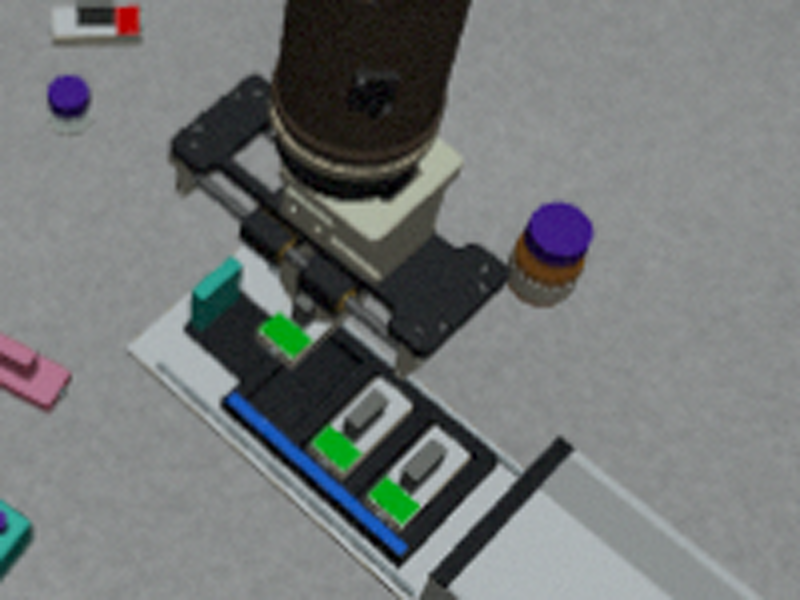

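```bash
python3 -m creep '[[25,-2,0,-0.002,0,0],[25,-1.8,0,0,0,0],[15,0,0,0,0,0],[0,0,0,0,0,0],[0,0,0,0,0,0]]';  python3 -c "
from h import *
held('green',.0245);where();  tool(.586,.182,.0365,269.3)"
```

```text
time_s: 31.7
eef_pos: [0.5872, 0.1826, 0.0604]
tcp_rot: [-2.218, 0.017, 2.21]
contact_force: [-0.2, -0.3, 0.5]
finger_gap: 0.0115
scene 79 tag [0.6123 0.1819 0.0499] rel TCP [ 0.0251 -0.0007]
t 31.8 p [0.5878 0.183  0.0611] toolx [ 0.005  0.    -1.   ] jaw deg -90.8 q [-0.96  0.77  0.92  1.82 -0.75  0.94 -1.29] gap 0.012 F [0.3 0.3 0.1]
 turn [-0.003 -0.005  0.   ]  shift before turn [24.6  1.   1.9]  after turn [24.6  1.   1.8]
 turn [3.139e+00 1.000e-03 7.000e-03]  shift before turn [24.6  1.   1.9]  after turn [24.6 -1.  -1.8]
```

```bash
python3 -m creep '[[10,1,1,0,-0.005,0],[7,0,0.8,0,0,0],[4,0,0,0,0,0],[3,0,0,0,0,0],[0,0,0,0,0,0],[0,0,0,0,0,0]]';  python3 -c "
from h import *
where()"; python3 -m creep '[[0,0,0,0,0,0],[0,0,0,0,0,0],[0,0,0,0,0,0]]' -0.4;python3 -m creep '[[-15,0,0,0,0,0],[-30,0,0,0,0,0],[-40,0,0,0,0,0],[0,30,0,0,0,0],[0,40,0,0,0,0],[0,40,0,0,0,0],[0,40,0,0,0,0],[0,40,0,0,0,0],[0,0,0,0,0,0]]'
python3 - <<'E'
from h import *
where()
s=cam("scene"); crop(s,290,170,490,320,4,"pics/p3.png")
for n in ("top","scene"):
    c=cam(n)
    for a,ce,l in blobs(mask(c,COL["green"],110,50),15):
        d=c["depth"][l]; print(n,"tag on .026",a,ray(c,ce,.026)[0].round(4))
E
```

```text
time_s: 32.4
eef_pos: [0.5847, 0.1826, 0.0365]
tcp_rot: [-2.21, 0.014, 2.217]
contact_force: [-5.6, 0.1, 11.1]
finger_gap: 0.0115
t 32.4 p [0.5847 0.1826 0.0365] toolx [-0.003  0.001 -1.   ] jaw deg -90.8 q [-0.94  0.8   0.89  1.84 -0.78  0.91 -1.27] gap 0.0115 F [-5.6  0.1 11.1]
time_s: 32.7
eef_pos: [0.5852, 0.1824, 0.0356]
tcp_rot: [-2.212, 0.016, 2.217]
contact_force: [-0.3, 0.6, 0.2]
finger_gap: 0.0268
time_s: 33.6
eef_pos: [0.5823, -0.0151, 0.1229]
tcp_rot: [-2.211, 0.029, 2.211]
contact_force: [-0.8, 0.1, -0.3]
finger_gap: 0.0277
t 33.6 p [ 0.5823 -0.0151  0.1229] toolx [ 0.    -0.003 -1.   ] jaw deg -91.3 q [-0.7   0.64  0.98  1.85 -0.63  0.99 -1.04] gap 0.0277 F [-0.8  0.1 -0.3]
top tag on .026 52 [0.6118 0.2812 0.026 ]
top tag on .026 54 [0.6111 0.2324 0.026 ]
top tag on .026 51 [0.6106 0.1849 0.026 ]
scene tag on .026 77 [0.6097 0.1824 0.026 ]
scene tag on .026 82 [0.6092 0.23   0.026 ]
scene tag on .026 86 [0.6112 0.2792 0.026 ]
scene tag on .026 20 [0.605 0.515 0.026]
```

View pics/p3.png

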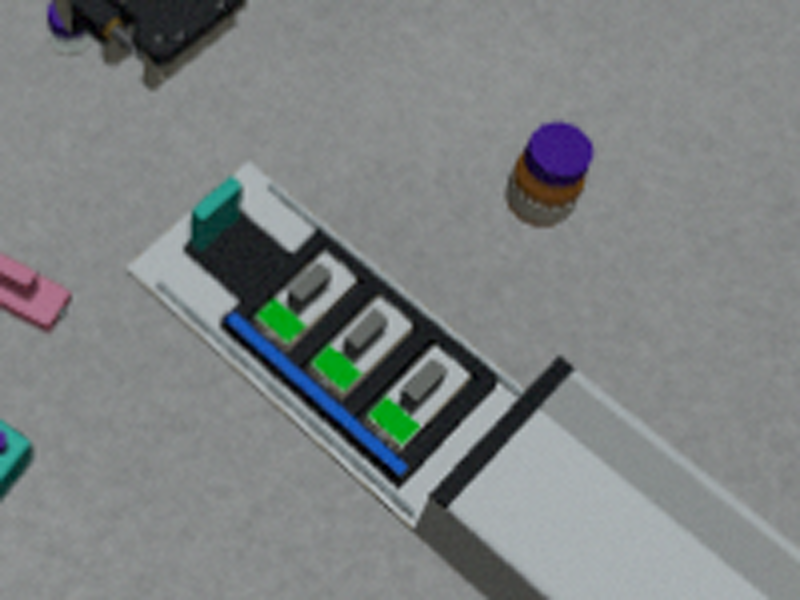

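All three greens are seated at the 48 mm pitch (tags at crop (281,320), (336,370), (393,420)). Next I push the handle home with the fingers closed.

```bash
python3 -c "
from h import *
tool(.587,.055,.034,269.3)"; python3 -m creep '[[0,-30,-3,0,0,0],[0,-35,-3,0,0,0],[25,0,0,0,0,0],[25,0,0,0,0,0],[20,0,0,0,0,0],[10,0,0,0,0,0],[0,0,0,0,0,0]]' -1 30;  python3 -c "
from h import *
where();tool(.587,.06,.036,269.3)
c=cam('scene'); crop(c,290,150,490,300,4,'pics/c1.png')"
```

```text
turn [-0.003  0.002  0.001]  shift before turn [ 87.4 -62.3  -3.4]  after turn [ 87.4 -62.4  -3.4]
 turn [ 3.139e+00  1.000e-03 -2.000e-03]  shift before turn [ 87.4 -62.3  -3.4]  after turn [87.4 62.4  3.4]
time_s: 34.45
eef_pos: [0.5886, 0.0586, 0.0398]
tcp_rot: [-2.211, 0.014, 2.22]
contact_force: [-0.9, -0.4, 0.2]
finger_gap: 0.0001
t 34.45 p [0.5886 0.0586 0.0398] toolx [-0.004  0.    -1.   ] jaw deg -90.7 q [-0.75  0.76  0.87  1.89 -0.76  0.87 -1.07] gap 0.0001 F [-0.9 -0.4  0.2]
 turn [-0.     0.004 -0.   ]  shift before turn [ 3.8 -1.4  1.6]  after turn [ 3.8 -1.4  1.6]
 turn [ 3.141 -0.    -0.007]  shift before turn [ 3.8 -1.4  1.6]  after turn [ 3.8  1.4 -1.6]
```

View pics/c1.png

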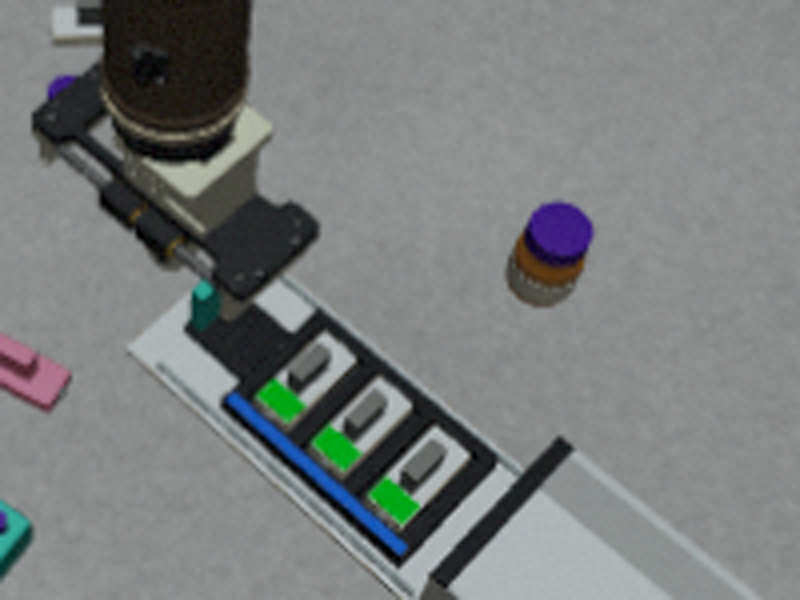

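```bash
python3 -m creep '[[0,-6,1,0,0.004,0],[0,-6,0.6,0,0,0],[0,-8,0,0,0,0],[0,-10,0,0,0,0],[0,-10,0,0,0,0],[0,-10,0,0,0,0],[0,-10,0,0,0,0],[0,-10,0,0,0,0],[0,-10,0,0,0,0],[0,-10,0,0,0,0],[0,0,0,0,0,0]]';  python3 -c "
from h import *
where();tool(.5895,.2655,.036,269.3)
c=cam('scene'); crop(c,290,150,490,300,4,'pics/c2.png')"
```

```text
time_s: 35.6
eef_pos: [0.5888, 0.1501, 0.0404]
tcp_rot: [-2.216, 0.011, 2.214]
contact_force: [0.6, 0.9, -0.9]
finger_gap: 0.0001
t 35.6 p [0.5888 0.1501 0.0404] toolx [ 0.001  0.001 -1.   ] jaw deg -90.7 q [-0.89  0.78  0.88  1.85 -0.77  0.9  -1.22] gap 0.0001 F [ 0.6  0.9 -0.9]
 turn [ 0.001 -0.001  0.001]  shift before turn [   4.5 -115.4    0.6]  after turn [   4.4 -115.4    0.7]
 turn [-3.141e+00 -2.000e-03 -2.000e-03]  shift before turn [   4.5 -115.4    0.6]  after turn [  4.4 115.4  -0.7]
```

View pics/c2.png

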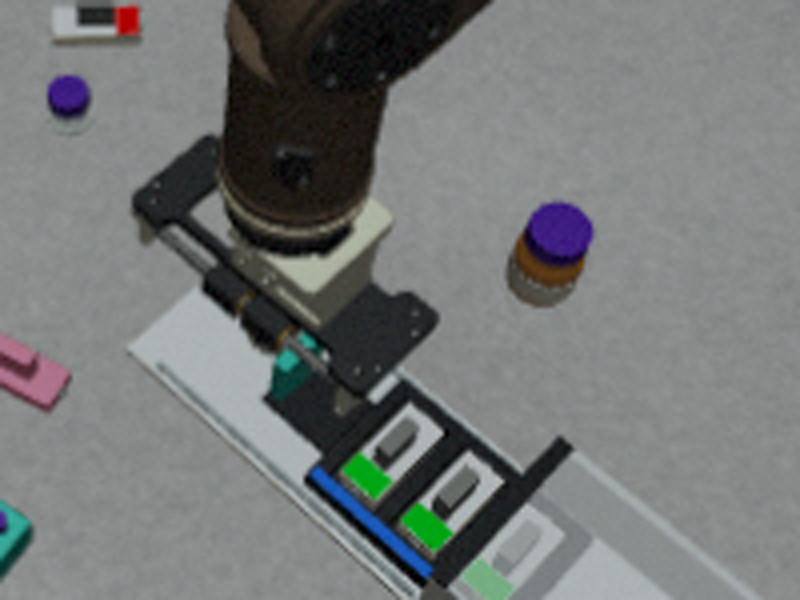

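The carriage moves with the fingers and the first cassette is already passing under the hood at crop (520,540). Continuing.

```bash
python3 -m creep '[[0,-10,0,0,0,0],[0,-10,0,0,0,0],[0,-10,0,0,0,0],[0,-10,0,0,0,0],[0,-10,0,0,0,0],[0,-10,0,0,0,0],[0,-10,0,0,0,0],[0,-10,0,0,0,0],[0,-8,0,0,0,0],[0,-6,0,0,0,0],[0,-6,0,0,0,0],[0,-4,0,0,0,0],[0,0,0,0,0,0]]';  python3 -m creep '[[0,-3,0,0,0,0],[0,-3,0,0,0,0],[0,-3,0,0,0,0],[0,0,0,0,0,0]]';python3 -m creep '[[0,-2,0,0,0,0],[0,-2,0,0,0,0],[0,0,0,0,0,0]]'
```

```text
time_s: 36.95
eef_pos: [0.5908, 0.2524, 0.0409]
tcp_rot: [-2.217, 0.014, 2.211]
contact_force: [0.4, 0.4, 0.1]
finger_gap: 0.0002
time_s: 37.35
eef_pos: [0.5912, 0.261, 0.041]
tcp_rot: [-2.217, 0.015, 2.211]
contact_force: [0.2, -0.7, 0.7]
finger_gap: 0.0007
time_s: 37.65
eef_pos: [0.5911, 0.2647, 0.041]
tcp_rot: [-2.217, 0.015, 2.211]
contact_force: [1.2, -1.0, 1.1]
finger_gap: 0.0003
```

```bash
python3 -m creep '[[0,-2,0,0,0,0],[0,-2,0,0,0,0],[0,0,0,0,0,0],[0,0,0,0,0,0]]';python3 -m creep '[[0,-2,0,0,0,0],[0,0,0,0,0,0],[0,0,0,0,0,0]]'
```

```text
time_s: 38.05
eef_pos: [0.591, 0.2665, 0.041]
tcp_rot: [-2.217, 0.02, 2.212]
contact_force: [1.0, -6.1, 2.4]
finger_gap: 0.0007
time_s: 38.35
eef_pos: [0.591, 0.2665, 0.041]
tcp_rot: [-2.217, 0.024, 2.213]
contact_force: [0.2, -11.7, 3.1]
finger_gap: 0.0007
```

Stop reached: y no longer advances at 0.2665 and force rises to 12 N. Backing off, rising, and checking.

```bash
python3 -m creep '[[0,10,0,0,0,0],[0,20,0,0,0,0],[-30,0,0,0,0,0],[-40,0,0,0,0,0],[-20,0,0,0,0,0],[0,40,0,0,0,0],[0,40,0,0,0,0],[0,40,0,0,0,0],[0,40,0,0,0,0],[0,40,0,0,0,0],[0,30,0,0,0,0],[0,30,0,0,0,0],[0,0,0,0,0,0]]' -0.1
python3 - <<'E'
from h import *
where()
s=cam("scene"); crop(s,290,170,510,350,3,"pics/c3.png")
t=cam("top"); crop(t,140,140,320,260,4,"pics/c3t.png")
for n,c in (("top",t),("scene",s)):
    for a,ce,l in blobs(mask(c,(80,95))):
        p=ray(c,ce,.058)[0]
        if .55<p[0]<.65 and .05<p[1]<.35:
            P=ray(c,np.argwhere(l)[:,::-1],.058)[:,:2]; V=c["hsv"][:,:,2][l]
            P2=P[V>np.percentile(V,95)*.8]; print(n,"teal",cv2.minAreaRect(P2.astype(np.float32)*1000))
for r in cassettes(box=((.3,.7),(-.4,.1))): print(*r)
E
```

```text
time_s: 39.65
eef_pos: [0.5859, -0.0242, 0.1315]
tcp_rot: [-2.215, 0.023, 2.208]
contact_force: [-0.4, -0.9, -0.2]
finger_gap: 0.0411
t 39.65 p [ 0.5859 -0.0242  0.1315] toolx [ 0.003 -0.001 -1.   ] jaw deg -91.2 q [-0.69  0.64  0.98  1.84 -0.62  1.01 -1.04] gap 0.0411 F [-0.4 -0.9 -0.2]
top teal ((587.132080078125, 290.1934814453125), (34.681697845458984, 6.2714762687683105), 1.604426622390747)
scene teal ((587.6466674804688, 289.9281921386719), (8.531267166137695, 38.04806900024414), 88.49549102783203)
top red [ 0.6459 -0.1521] [ 0.621  -0.1583] 67 31 13.9 25.6
top red [ 0.4986 -0.2767] [ 0.4733 -0.2799] 67 29 7.2 25.5
top red [ 0.4438 -0.1259] [ 0.4603 -0.1427] 66 27 134.6 23.5
scene red [ 0.6449 -0.1538] [ 0.6222 -0.1592] 68 29 13.3 23.3
```

View pics/c3.png

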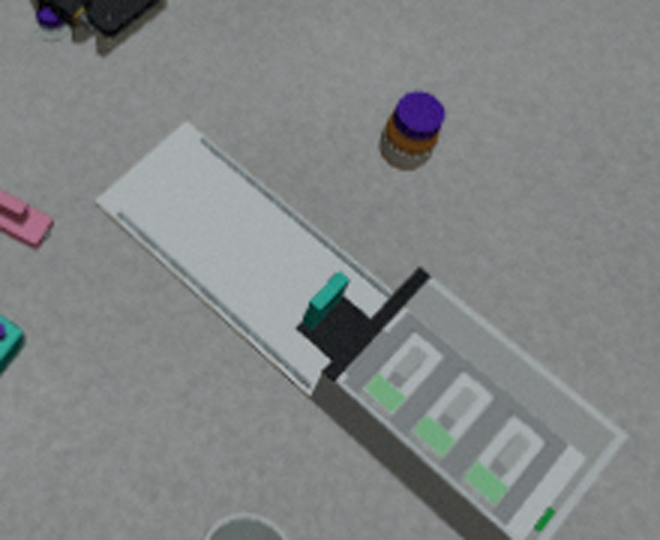

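View pics/c3t.png

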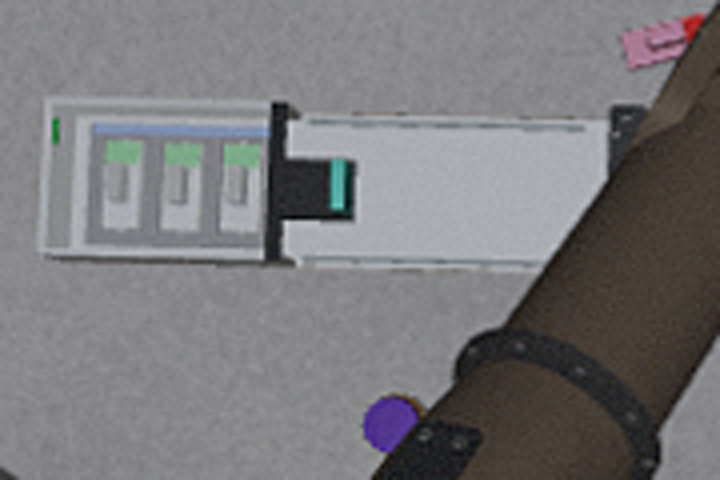

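The carriage is home: handle at y=0.290, 0.19 from the out stop, with three green tags under the hood by the stripe. Now the reds, starting with the one at (0.621,-0.159), yaw 13.

```bash
python3 -m creep '[[0,0,0,-0.147,0,0],[0,0,0,-0.147,0,0],[0,0,0,-0.147,0,0],[0,0,0,-0.147,0,0],[0,0,0,-0.147,0,0],[0,0,0,-0.147,0,0],[0,0,0,-0.147,0,0],[0,0,0,-0.147,0,0],[0,0,0,-0.147,0,0],[0,0,0,-0.147,0,0],[0,0,0,-0.147,0,0],[0,0,0,-0.147,0,0],[0,0,0,-0.147,0,0],[0,0,0,-0.147,0,0],[0,0,0,-0.147,0,0],[0,0,0,-0.147,0,0],[0,0,0,-0.147,0,0],[0,0,0,-0.147,0,0],[0,0,0,-0.147,0,0],[0,0,0,-0.147,0,0]]' -0.1 30; python3 -m creep '[[0,0,0,-0.147,0,0],[0,0,0,-0.147,0,0],[0,0,0,-0.147,0,0],[0,0,0,0,0,0]]'; python3 -c "
from h import *
where(); tool(.6213,-.1588,.1,103)"
```

```text
time_s: 41.85
eef_pos: [0.5865, -0.0177, 0.1306]
tcp_rot: [0.164, 1.563, -0.162]
contact_force: [-0.6, 0.2, -0.6]
finger_gap: 0.0415
time_s: 42.25
eef_pos: [0.5865, -0.0181, 0.1307]
tcp_rot: [-0.18, 1.561, 0.181]
contact_force: [0.1, 1.4, 0.2]
finger_gap: 0.0412
t 42.25 p [ 0.5865 -0.0181  0.1307] toolx [ 0.002  0.001 -1.   ] jaw deg 103.1 q [-0.1   0.47  0.06  1.79 -0.04  0.89  1.77] gap 0.0412 F [0.1 1.4 0.2]
 turn [ 0.003  0.002 -0.   ]  shift before turn [  30.6 -144.9    1.8]  after turn [  30.7 -144.9    2.3]
 turn [-3.139e+00  1.000e-03  3.000e-03]  shift before turn [  30.6 -144.9    1.8]  after turn [ 30.7 144.9  -2.3]
```

```bash
python3 -m creep '[[0,-35,0.5,0,0,0],[0,-37,0.5,0,0,0],[0,-37,0.5,0,0,0],[0,-36,0.5,0,0,0],[25,0,0,0,0,0],[25,0,0,0,0,0],[0,0,0,0,0,0]]'; python3 -c "
from h import *
where(); tool(.6213,-.1588,.024,103)
for r in cassettes(names=('scene',),box=((0.56,.69),(-.2,-.1))): print(*r)"
```

```text
time_s: 42.95
eef_pos: [0.6187, -0.1591, 0.0775]
tcp_rot: [-0.173, 1.568, 0.176]
contact_force: [-1.1, -0.4, -0.4]
finger_gap: 0.0411
t 42.95 p [ 0.6187 -0.1591  0.0775] toolx [-0.004  0.002 -1.   ] jaw deg 102.7 q [ 0.12  0.61  0.08  1.69 -0.06  0.85  2.01] gap 0.0411 F [-1.1 -0.4 -0.4]
 turn [-0.005 -0.004 -0.002]  shift before turn [53.5 -0.4  2.8]  after turn [53.5 -0.3  2.6]
 turn [ 3.137 -0.004  0.006]  shift before turn [53.5 -0.4  2.8]  after turn [53.5  0.3 -2.6]
scene red [ 0.6452 -0.1539] [ 0.6222 -0.1592] 68 29 12.9 23.6
```

```bash
python3 -m creep '[[22,0,1.5,-0.003,-0.004,-0.002],[18,0,0.8,0,0,0],[10,0,0,0,0,0],[3,0,0,0,0,0],[0,0,0,0,0,0]]'; python3 -m creep '[[0,0,0,0,0,0],[0,0,0,0,0,0],[0,0,0,0,0,0],[0,0,0,0,0,0],[0,0,0,0,0,0]]' -1 30;  python3 -c "
from h import *
where()"; python3 -m creep '[[-10,0,0,0,0,0],[-25,0,0,0,0,0],[-35,0,0,0,0,0],[-30,0,0,0,0,0],[0,0,0,0,0,0]]'; python3 -c "
from h import *
where(); tool(.5111,-.4383,.1,85.2)
c=cam('scene'); crop(c,200,90,360,230,4,'pics/r1.png')"
```

```text
time_s: 43.5
eef_pos: [0.6238, -0.1598, 0.0285]
tcp_rot: [-0.18, 1.557, 0.177]
contact_force: [0.6, 0.3, 0.4]
finger_gap: 0.0414
time_s: 44.0
eef_pos: [0.6235, -0.16, 0.028]
tcp_rot: [-0.18, 1.557, 0.178]
contact_force: [-0.1, 1.3, 1.6]
finger_gap: 0.0116
t 44.0 p [ 0.6235 -0.16    0.028 ] toolx [ 0.007 -0.001 -1.   ] jaw deg 103.1 q [ 0.12  0.67  0.07  1.72 -0.06  0.75  2.02] gap 0.0116 F [-0.1  1.3  1.6]
time_s: 44.5
eef_pos: [0.6255, -0.1607, 0.1332]
tcp_rot: [-0.182, 1.55, 0.175]
contact_force: [0.6, -0.4, -0.3]
finger_gap: 0.0117
t 44.5 p [ 0.6255 -0.1607  0.1332] toolx [ 0.014 -0.002 -1.   ] jaw deg 103.1 q [ 0.11  0.54  0.08  1.65 -0.05  0.94  2.01] gap 0.0117 F [ 0.6 -0.4 -0.3]
 turn [0.312 0.014 0.003]  shift before turn [  32.3 -244.4 -174.6]  after turn [  33.2 -286.2  -90.8]
 turn [-2.83  -0.005  0.02 ]  shift before turn [  32.3 -244.4 -174.6]  after turn [ 33.2 286.2  90.8]
```

View pics/r1.png

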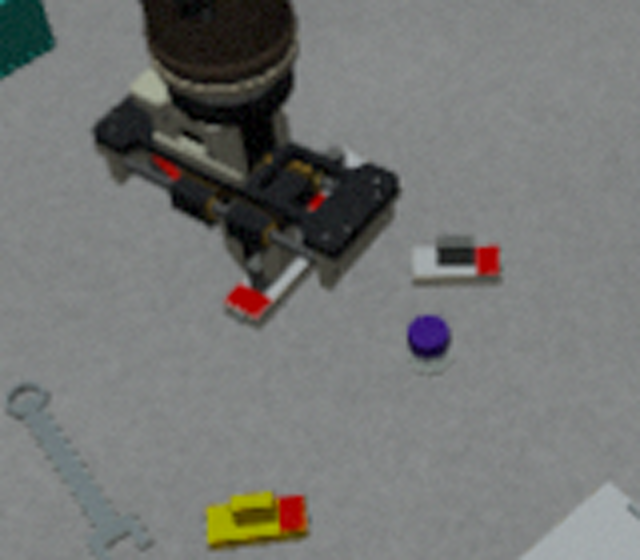

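```bash
python3 -m creep '[[0,0,0,0.104,0.014,0.003],[0,0,0,0.104,0,0],[0,0,0,0.104,0,0],[0,-36,-11.3,0,0,0],[0,-36,-11.3,0,0,0],[0,-36,-11.3,0,0,0],[0,-36,-11.3,0,0,0],[0,-36,-11.3,0,0,0],[0,-36,-11.3,0,0,0],[0,-36,-11.4,0,0,0],[0,-34,-11.6,0,0,0],[0,0,0,0,0,0],[0,0,0,0,0,0]]'; python3 -c "
from h import *
where(); held('red',.028);where(); tool(.513,-.4385,.08,85.2)
c=cam('scene'); crop(c,180,70,340,210,4,'pics/r2.png')"
```

```text
time_s: 45.85
eef_pos: [0.507, -0.438, 0.1279]
tcp_rot: [0.068, 1.579, -0.068]
contact_force: [0.8, 0.8, -0.4]
finger_gap: 0.0116
t 45.85 p [ 0.507  -0.438   0.1279] toolx [-0.009  0.    -1.   ] jaw deg 85.1 q [ 0.51  0.6   0.19  1.57 -0.12  0.99  2.22] gap 0.0116 F [ 0.8  0.8 -0.4]
scene 38 tag [ 0.529  -0.4397  0.1139] rel TCP [ 0.022  -0.0018]
t 45.95 p [ 0.5088 -0.4357  0.1282] toolx [-0.009  0.001 -1.   ] jaw deg 85.3 q [ 0.51  0.6   0.19  1.57 -0.12  0.99  2.22] gap 0.0119 F [-0.2  0.5 -0.8]
 turn [ 0.001 -0.009 -0.   ]  shift before turn [48.1 -2.5  4.9]  after turn [48.2 -2.4  4.5]
 turn [-3.14e+00  1.00e-03 -1.30e-02]  shift before turn [48.1 -2.5  4.9]  after turn [48.2  2.4 -4.5]
```

View pics/r2.png

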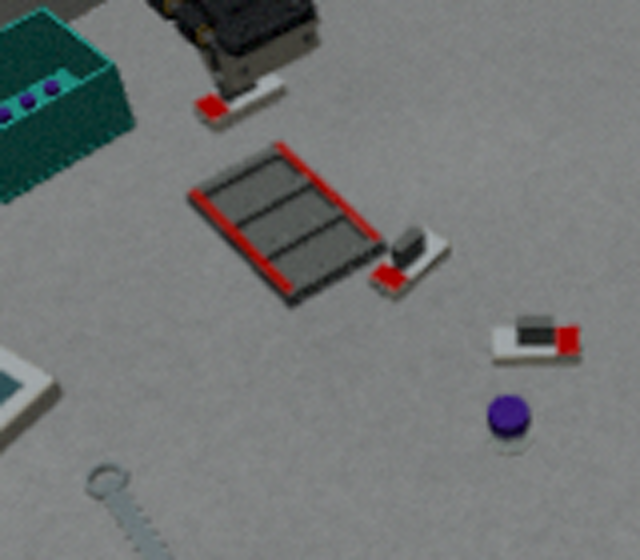

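```bash
python3 -m creep '[[20,-1,2.5,0,-0.009,0],[20,-1,2,0,0,0],[10,0,0,0,0,0],[0,0,0,0,0,0],[0,0,0,0,0,0]]'; python3 -c "
from h import *
held('red',.028);where(); tool(.5138,-.4387,.034,85.2)"
```

```text
time_s: 46.5
eef_pos: [0.513, -0.4393, 0.0793]
tcp_rot: [0.064, 1.569, -0.066]
contact_force: [-0.7, -0.1, -0.7]
finger_gap: 0.0116
scene 39 tag [ 0.5353 -0.441   0.0653] rel TCP [ 0.0223 -0.0017]
t 46.6 p [ 0.5131 -0.44    0.08  ] toolx [ 0.002 -0.002 -1.   ] jaw deg 85.2 q [ 0.52  0.65  0.17  1.6  -0.13  0.9   2.23] gap 0.0116 F [-1.   0.  -0.9]
 turn [0.    0.002 0.002]  shift before turn [46.   1.4  0.5]  after turn [46.   1.3  0.6]
 turn [-3.141e+00 -3.000e-03  4.000e-03]  shift before turn [46.   1.4  0.5]  after turn [46.  -1.3 -0.6]
```

```bash
python3 -m creep '[[18,0.6,0.5,0,0.002,0],[14,0.4,0,0,0,0],[8,0,0,0,0,0],[4,0,0,0,0,0],[2,0,0,0,0,0],[0,0,0,0,0,0],[0,0,0,0,0,0]]'; python3 -c "
from h import *
where(); tool(.5138,-.4387,.034,85.2)"
```

```text
time_s: 47.3
eef_pos: [0.5126, -0.4384, 0.0339]
tcp_rot: [0.066, 1.571, -0.066]
contact_force: [-4.2, 3.9, 8.5]
finger_gap: 0.0117
t 47.3 p [ 0.5126 -0.4384  0.0339] toolx [-0.001 -0.    -1.   ] jaw deg 85.2 q [ 0.52  0.71  0.16  1.63 -0.14  0.82  2.23] gap 0.0117 F [-4.2  3.9  8.5]
 turn [-0.    -0.001  0.   ]  shift before turn [-0.1 -0.2  1.2]  after turn [-0.1 -0.2  1.2]
 turn [3.141e+00 0.000e+00 2.000e-03]  shift before turn [-0.1 -0.2  1.2]  after turn [-0.1  0.2 -1.2]
```

```bash
python3 -m creep '[[0,0,0,0,0,0],[0,0,0,0,0,0],[0,0,0,0,0,0]]' -0.4;python3 -m creep '[[-15,0,0,0,0,0],[-30,0,0,0,0,0],[-40,0,0,0,0,0],[-15,0,0,0,0,0],[0,30,0,0,0,0],[0,40,0,0,0,0],[0,40,0,0,0,0],[0,40,0,0,0,0],[0,40,0,0,0,0],[0,40,0,0,0,0],[0,0,0,0,0,0]]' -0.1
python3 - <<'E'
from h import *
where()
s=cam("scene"); crop(s,180,70,340,210,4,"pics/r3.png")
for r in cassettes(box=((.3,.7),(-.5,.1))): print(*r)
for n in ("top","scene"):
    c=cam(n)
    for a,ce,l in blobs(mask(c,COL["red"],110,50),15):
        p=ray(c,ce,.02)[0]
        if a<80 and p[1]<-.3: print(n,"tag on .020",a,p.round(4))
tool(.4609,-.1445,.1,43.5)
E
```

```text
time_s: 47.6
eef_pos: [0.5133, -0.4391, 0.0331]
tcp_rot: [0.065, 1.57, -0.067]
contact_force: [1.0, -0.1, -0.4]
finger_gap: 0.0266
time_s: 48.7
eef_pos: [0.5338, -0.2024, 0.1331]
tcp_rot: [0.061, 1.57, -0.057]
contact_force: [-0.3, -1.1, -0.2]
finger_gap: 0.0414
t 48.7 p [ 0.5338 -0.2024  0.1331] toolx [-0.     0.003 -1.   ] jaw deg 85.7 q [ 0.15  0.44  0.16  1.83 -0.09  0.88  1.85] gap 0.0414 F [-0.3 -1.1 -0.2]
top red [ 0.5555 -0.4327] [ 0.5545 -0.4341] 70 12 55.2 1.7
top red [ 0.5358 -0.4403] [ 0.5108 -0.4402] 68 30 -0.2 25.0
top red [ 0.4696 -0.4126] [ 0.4954 -0.4165] 96 63 171.4 26.0
top red [ 0.444  -0.1251] [ 0.4603 -0.1427] 66 27 132.8 23.9
scene red [ 0.4982 -0.2777] [ 0.4974 -0.2757] 31 25 -67.9 2.2
scene red [ 0.4437 -0.127 ] [ 0.4604 -0.1452] 67 29 132.6 24.7
top tag on .020 54 [ 0.5548 -0.4327  0.02  ]
top tag on .020 46 [ 0.5353 -0.4382  0.02  ]
top tag on .020 69 [ 0.4693 -0.4122  0.02  ]
 turn [0.726 0.    0.002]  shift before turn [ 32.9  60.4 -76.8]  after turn [ 32.9  -5.8 -97.5]
 turn [-2.416 -0.003  0.   ]  shift before turn [ 32.9  60.4 -76.8]  after turn [32.9  5.8 97.5]
```

View pics/r3.png

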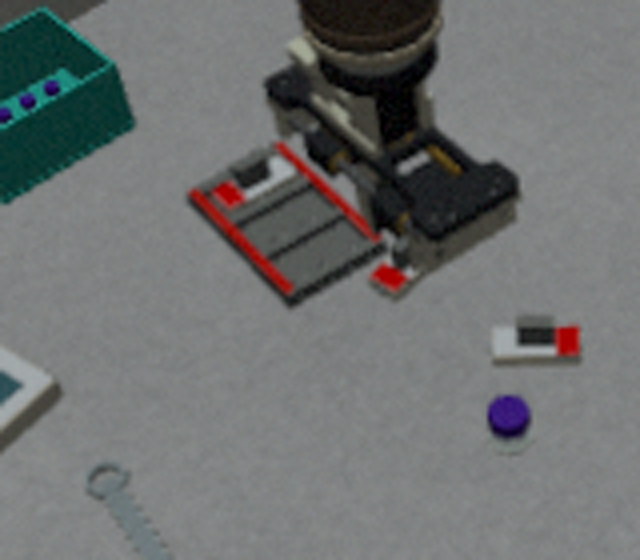

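The first red sits in the far nest (tag at crop (230,195)). Next is the red at (0.461,-0.1445), jaw 43.5.

```bash
python3 -m creep '[[0,0,0,0.145,0,0],[0,0,0,0.145,0,0],[0,0,0,0.145,0,0],[0,0,0,0.145,0,0],[0,0,0,0.146,0,0],[0,-2,-32.5,0,0,0],[0,-2,-32.5,0,0,0],[0,-1.8,-32.5,0,0,0],[20,0,0,0,0,0],[20,0,0,0,0,0],[0,0,0,0,0,0]]'; python3 -c "
from h import *
where(); tool(.4609,-.1445,.024,43.5)
for r in cassettes(names=('scene',),box=((0.4,.52),(-.2,-.1))): print(*r)"
```

```text
time_s: 50.05
eef_pos: [0.4594, -0.1437, 0.0911]
tcp_rot: [0.633, 1.48, -0.637]
contact_force: [-0.1, 0.2, 0.0]
finger_gap: 0.041
t 50.05 p [ 0.4594 -0.1437  0.0911] toolx [-0.004 -0.001 -1.   ] jaw deg 43.5 q [-0.07  0.39  0.33  2.09 -0.19  0.7   1.15] gap 0.041 F [-0.1  0.2  0. ]
 turn [-0.    -0.002  0.004]  shift before turn [67.1  0.8  1.7]  after turn [67.1  0.5  1.6]
 turn [3.141e+00 6.000e-03 3.000e-03]  shift before turn [67.1  0.8  1.7]  after turn [67.1 -0.5 -1.6]
scene red [ 0.4437 -0.127 ] [ 0.4593 -0.1441] 64 29 132.4 23.2
```

```bash
python3 -m creep '[[25,0.5,1,0,-0.002,0.004],[22,0,0,0,0,0],[14,0,0,0,0,0],[6,0,0,0,0,0],[0,0,0,0,0,0]]'; python3 -m creep '[[0,0,0,0,0,0],[0,0,0,0,0,0],[0,0,0,0,0,0],[0,0,0,0,0,0],[0,0,0,0,0,0]]' -1 30;  python3 -c "
from h import *
where()"; python3 -m creep '[[-10,0,0,0,0,0],[-25,0,0,0,0,0],[-35,0,0,0,0,0],[-30,0,0,0,0,0],[0,0,0,0,0,0]]'; python3 -c "
from h import *
where(); tool(.515,-.391,.12,85.2)
c=cam('scene'); crop(c,200,90,360,230,4,'pics/r4.png')"
```

```text
time_s: 50.6
eef_pos: [0.4623, -0.144, 0.0257]
tcp_rot: [0.634, 1.474, -0.632]
contact_force: [0.1, -0.5, -0.2]
finger_gap: 0.0412
time_s: 51.1
eef_pos: [0.4622, -0.1433, 0.0258]
tcp_rot: [0.634, 1.473, -0.631]
contact_force: [-0.5, -0.0, -0.3]
finger_gap: 0.0117
t 51.1 p [ 0.4622 -0.1433  0.0258] toolx [ 0.004  0.    -1.   ] jaw deg 43.6 q [-0.02  0.5   0.27  2.14 -0.26  0.53  1.21] gap 0.0117 F [-0.5 -0.  -0.3]
time_s: 51.6
eef_pos: [0.464, -0.1441, 0.1296]
tcp_rot: [0.635, 1.467, -0.63]
contact_force: [0.1, 0.3, -0.8]
finger_gap: 0.0118
t 51.6 p [ 0.464  -0.1441  0.1296] toolx [ 0.01  -0.001 -1.   ] jaw deg 43.6 q [-0.09  0.33  0.36  2.05 -0.16  0.78  1.13] gap 0.0118 F [ 0.1  0.3 -0.8]
 turn [-0.726  0.009 -0.004]  shift before turn [  10.3 -133.4  213.9]  after turn [   9.6 -241.8   71.4]
 turn [ 2.415 -0.005 -0.012]  shift before turn [  10.3 -133.4  213.9]  after turn [  9.6 241.8 -71.4]
```

View pics/r4.png

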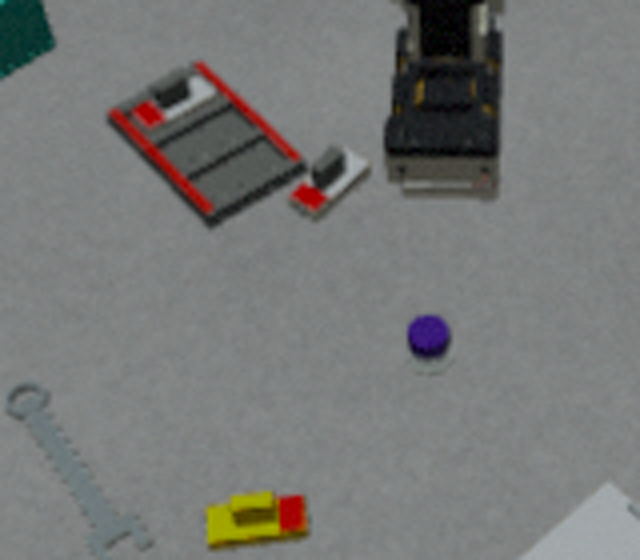

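The cassette is held, mostly hidden under the gripper at crop (450,185). Carrying it to the middle nest.

```bash
python3 -m creep '[[0,0,0,-0.145,0.009,-0.004],[0,0,0,-0.145,0,0],[0,0,0,-0.145,0,0],[0,0,0,-0.145,0,0],[0,0,0,-0.146,0,0],[0,-34,10,0,0,0],[0,-35,10,0,0,0],[0,-35,10,0,0,0],[0,-35,10,0,0,0],[0,-35,10,0,0,0],[0,-35,10,0,0,0],[0,-33,10,0,0,0],[0,0,0,0,0,0],[0,0,0,0,0,0]]'; python3 -c "
from h import *
where(); held('red',.0258);where(); tool(.515,-.391,.08,85.2)
c=cam('scene'); crop(c,180,70,340,210,4,'pics/r5.png')"
```

```text
time_s: 53.05
eef_pos: [0.5103, -0.3905, 0.123]
tcp_rot: [0.071, 1.578, -0.064]
contact_force: [-1.1, 1.2, -0.7]
finger_gap: 0.0118
t 53.05 p [ 0.5103 -0.3905  0.123 ] toolx [-0.008  0.005 -1.   ] jaw deg 85.1 q [ 0.42  0.57  0.22  1.65 -0.14  0.95  2.18] gap 0.0118 F [-1.1  1.2 -0.7]
t 53.15 p [ 0.5109 -0.3888  0.1236] toolx [-0.007  0.005 -1.   ] jaw deg 85.2 q [ 0.42  0.56  0.22  1.65 -0.14  0.95  2.18] gap 0.012 F [-0.1 -0.9 -0.3]
 turn [ 0.001 -0.008 -0.004]  shift before turn [43.5 -2.   4.6]  after turn [43.6 -1.8  4.2]
 turn [-3.141  0.007 -0.012]  shift before turn [43.5 -2.   4.6]  after turn [43.6  1.8 -4.2]
```

View pics/r5.png

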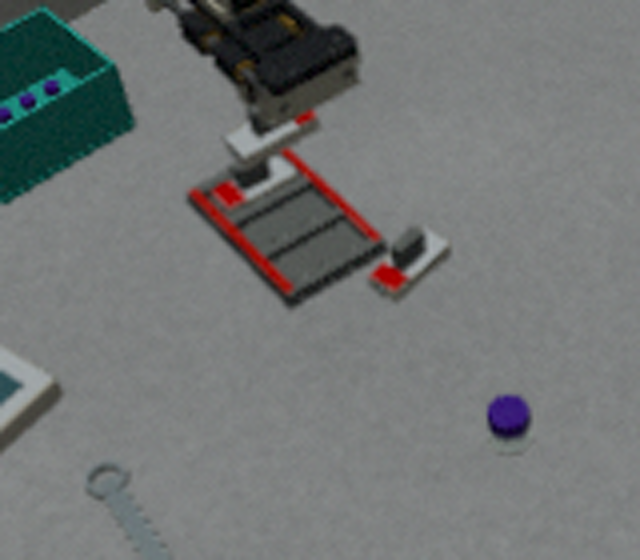

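```bash
python3 -m creep '[[20,-1,2.5,0,-0.008,-0.004],[20,-1,2,0,0,0],[5,0,0,0,0,0],[0,0,0,0,0,0],[0,0,0,0,0,0],[0,0,0,0,0,0]]'; python3 -c "
from h import *
where(); tool(.515,-.391,.0318,85.2)"
```

```text
time_s: 53.8
eef_pos: [0.516, -0.3929, 0.0806]
tcp_rot: [0.064, 1.567, -0.067]
contact_force: [0.2, -0.7, -0.9]
finger_gap: 0.0117
t 53.8 p [ 0.516  -0.3929  0.0806] toolx [ 0.003 -0.002 -1.   ] jaw deg 85.2 q [ 0.43  0.62  0.21  1.68 -0.16  0.86  2.19] gap 0.0117 F [ 0.2 -0.7 -0.9]
 turn [0.    0.003 0.002]  shift before turn [48.8  1.9 -1.3]  after turn [48.8  1.8 -1.2]
 turn [-3.141e+00 -3.000e-03  5.000e-03]  shift before turn [48.8  1.9 -1.3]  after turn [48.8 -1.8  1.2]
```

```bash
python3 -m creep '[[18,1,-0.6,0,0.003,0],[14,0.8,-0.4,0,0,0],[8,0,0,0,0,0],[4,0,0,0,0,0],[3,0,0,0,0,0],[0,0,0,0,0,0],[0,0,0,0,0,0]]'; python3 -c "
from h import *
where(); tool(.515,-.391,.0318,85.2)
c=cam('scene'); crop(c,180,70,340,210,4,'pics/r6.png')"
```

```text
time_s: 54.5
eef_pos: [0.5149, -0.3912, 0.0329]
tcp_rot: [0.065, 1.571, -0.067]
contact_force: [-0.8, -0.1, 0.0]
finger_gap: 0.0115
t 54.5 p [ 0.5149 -0.3912  0.0329] toolx [-0.001 -0.001 -1.   ] jaw deg 85.2 q [ 0.44  0.67  0.19  1.71 -0.17  0.77  2.2 ] gap 0.0115 F [-0.8 -0.1  0. ]
 turn [-0.    -0.001  0.002]  shift before turn [1.1 0.2 0.1]  after turn [1.1 0.2 0.1]
 turn [3.141e+00 2.000e-03 1.000e-03]  shift before turn [1.1 0.2 0.1]  after turn [ 1.1 -0.2 -0.1]
```

View pics/r6.png

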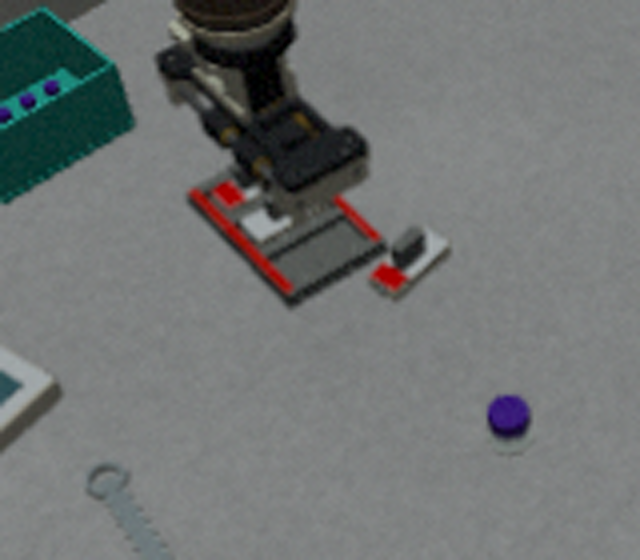

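The cassette is inside the middle nest (white end at crop (262,222)). Lowering the last millimetre and releasing.

```bash
python3 -m creep '[[1.5,0,0,0,0,0],[0,0,0,0,0,0],[0,0,0,0,0,0]]'; python3 -m creep '[[0,0,0,0,0,0],[0,0,0,0,0,0],[0,0,0,0,0,0]]' -0.4;python3 -m creep '[[-15,0,0,0,0,0],[-30,0,0,0,0,0],[-40,0,0,0,0,0],[-15,0,0,0,0,0],[0,30,0,0,0,0],[0,40,0,0,0,0],[0,40,0,0,0,0],[0,40,0,0,0,0],[0,40,0,0,0,0],[0,40,0,0,0,0],[0,40,0,0,0,0],[0,40,0,0,0,0],[0,0,0,0,0,0]]' -0.1
python3 - <<'E'
from h import *
where()
s=cam("scene"); crop(s,180,70,340,210,4,"pics/r7.png")
for r in cassettes(box=((.3,.7),(-.5,.1))): print(*r)
for n in ("top","scene"):
    c=cam(n)
    for a,ce,l in blobs(mask(c,COL["red"],110,50),15):
        p=ray(c,ce,.02)[0]
        if a<80 and p[1]<-.3: print(n,"tag on .020",a,p.round(4))
E
```

```text
time_s: 54.85
eef_pos: [0.515, -0.3914, 0.0318]
tcp_rot: [0.065, 1.57, -0.067]
contact_force: [-1.4, -0.0, 5.7]
finger_gap: 0.0118
time_s: 55.15
eef_pos: [0.5146, -0.3908, 0.0308]
tcp_rot: [0.065, 1.571, -0.067]
contact_force: [0.1, 0.3, -0.1]
finger_gap: 0.0268
time_s: 56.45
eef_pos: [0.5414, -0.0747, 0.131]
tcp_rot: [0.061, 1.571, -0.057]
contact_force: [0.4, 0.1, -0.5]
finger_gap: 0.0413
t 56.45 p [ 0.5414 -0.0747  0.131 ] toolx [-0.001  0.002 -1.   ] jaw deg 85.7 q [-0.09  0.41  0.18  1.89 -0.1   0.85  1.63] gap 0.0413 F [ 0.4  0.1 -0.5]
top red [ 0.5358 -0.4403] [ 0.5108 -0.4402] 68 30 -0.2 25.0
top red [ 0.4986 -0.2767] [ 0.4733 -0.2797] 67 29 6.8 25.4
top red [ 0.4907 -0.3895] [ 0.5151 -0.3911] 70 27 176.1 24.5
scene red [ 0.4982 -0.2777] [ 0.494  -0.2728] 39 26 -49.7 6.5
top tag on .020 47 [ 0.5352 -0.4385  0.02  ]
top tag on .020 50 [ 0.4903 -0.3876  0.02  ]
```

View pics/r7.png

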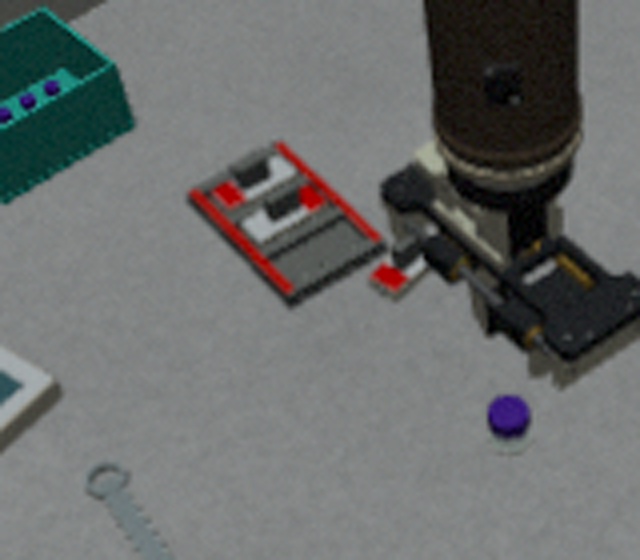

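Two reds are seated. The last is at (0.4737,-0.2806), yaw 8; I'll use a narrower opening since the tray edge is near.

```bash
python3 -c "
from h import *
tool(.4737,-.2806,.1,98.2)"
```

```text
turn [-0.229 -0.001  0.002]  shift before turn [  31.3 -202.1  -49.7]  after turn [  30.9 -185.6  -94.4]
 turn [2.913e+00 3.000e-03 2.000e-03]  shift before turn [  31.3 -202.1  -49.7]  after turn [ 30.9 185.6  94.4]
```

```bash
python3 -m creep '[[0,0,0,-0.11,0,0],[0,0,0,-0.11,0,0],[0,-31,-15.5,0,0,0],[0,-31,-15.5,0,0,0],[0,-31,-15.5,0,0,0],[0,-31,-15.5,0,0,0],[0,-31,-16,0,0,0],[0,-30,-16,0,0,0],[20,0,0,0,0,0],[20,0,0,0,0,0],[0,0,0,0,0,0]]' -0.3; python3 -c "
from h import *
where()
for r in cassettes(names=('scene',),box=((0.4,.55),(-.31,-.2))): print(*r)
tool(.4737,-.2806,.024,98.2)
c=cam('scene'); crop(c,180,70,340,210,4,'pics/r8.png')"
```

```text
time_s: 57.8
eef_pos: [0.4703, -0.2788, 0.0889]
tcp_rot: [-0.104, 1.574, 0.105]
contact_force: [0.5, -0.0, -0.0]
finger_gap: 0.0321
t 57.8 p [ 0.4703 -0.2788  0.0889] toolx [-0.005  0.    -1.   ] jaw deg 97.6 q [ 0.32  0.47  0.16  1.93 -0.1   0.76  2.24] gap 0.0321 F [ 0.5 -0.  -0. ]
scene red [ 0.498  -0.2774] [ 0.4751 -0.2813] 68 27 9.7 23.3
 turn [-0.009 -0.004 -0.   ]  shift before turn [66.2 -2.1  2.5]  after turn [66.2 -2.1  2.2]
 turn [ 3.132 -0.     0.006]  shift before turn [66.2 -2.1  2.5]  after turn [66.2  2.1 -2.2]
```

View pics/r8.png

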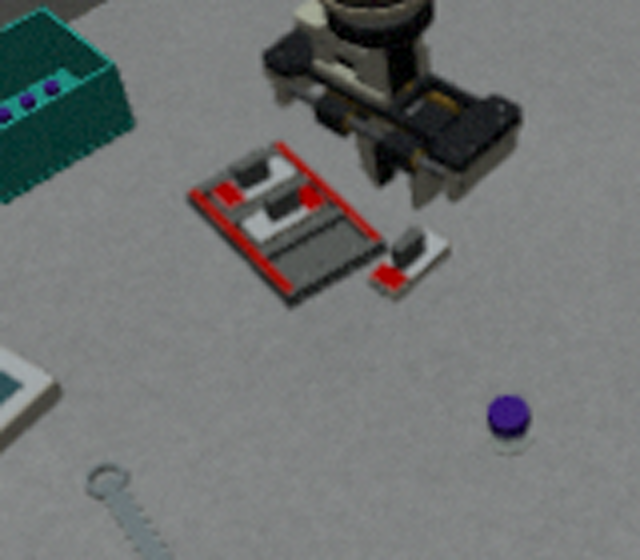

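The approach is clear, with the red at crop (410,262). Descending.

```bash
python3 -m creep '[[25,-1,1.5,-0.009,-0.004,0],[22,-1,1,0,0,0],[13,0,0,0,0,0],[5,0,0,0,0,0],[0,0,0,0,0,0]]'; python3 -c "
from h import *
where()"; python3 -m creep '[[0,0,0,0,0,0],[0,0,0,0,0,0],[0,0,0,0,0,0],[0,0,0,0,0,0],[0,0,0,0,0,0]]' -1 30;  python3 -c "
from h import *
where()"; python3 -m creep '[[-10,0,0,0,0,0],[-25,0,0,0,0,0],[-35,0,0,0,0,0],[-30,0,0,0,0,0],[0,0,0,0,0,0]]'; python3 -c "
from h import *
where(); held('red',.0255); tool(.519,-.343,.12,85.2)
c=cam('scene'); crop(c,180,70,340,210,4,'pics/r9.png')"
```

```text
time_s: 58.4
eef_pos: [0.4755, -0.2797, 0.026]
tcp_rot: [-0.114, 1.566, 0.113]
contact_force: [0.4, -0.2, 1.6]
finger_gap: 0.032
t 58.4 p [ 0.4755 -0.2797  0.026 ] toolx [ 0.002 -0.    -1.   ] jaw deg 98.3 q [ 0.34  0.57  0.14  1.96 -0.13  0.62  2.27] gap 0.032 F [ 0.4 -0.2  1.6]
time_s: 58.9
eef_pos: [0.4759, -0.28, 0.0264]
tcp_rot: [-0.115, 1.564, 0.113]
contact_force: [-0.8, -0.6, 4.1]
finger_gap: 0.0116
t 58.9 p [ 0.4759 -0.28    0.0264] toolx [ 0.003 -0.001 -1.   ] jaw deg 98.3 q [ 0.34  0.57  0.14  1.96 -0.13  0.62  2.27] gap 0.0116 F [-0.8 -0.6  4.1]
time_s: 59.4
eef_pos: [0.4773, -0.2808, 0.1303]
tcp_rot: [-0.117, 1.559, 0.111]
contact_force: [-0.2, 0.0, -1.1]
finger_gap: 0.0116
t 59.4 p [ 0.4773 -0.2808  0.1303] toolx [ 0.009 -0.003 -1.   ] jaw deg 98.3 q [ 0.31  0.42  0.17  1.88 -0.09  0.84  2.24] gap 0.0116 F [-0.2  0.  -1.1]
scene 44 tag [ 0.4995 -0.2774  0.1188] rel TCP [0.0222 0.0034]
 turn [0.229 0.004 0.001]  shift before turn [  6.9 -69.1  33.9]  after turn [  6.7 -59.6  48.7]
 turn [-2.913e+00 -1.000e-03  6.000e-03]  shift before turn [  6.9 -69.1  33.9]  after turn [  6.7  59.6 -48.7]
```

View pics/r9.png

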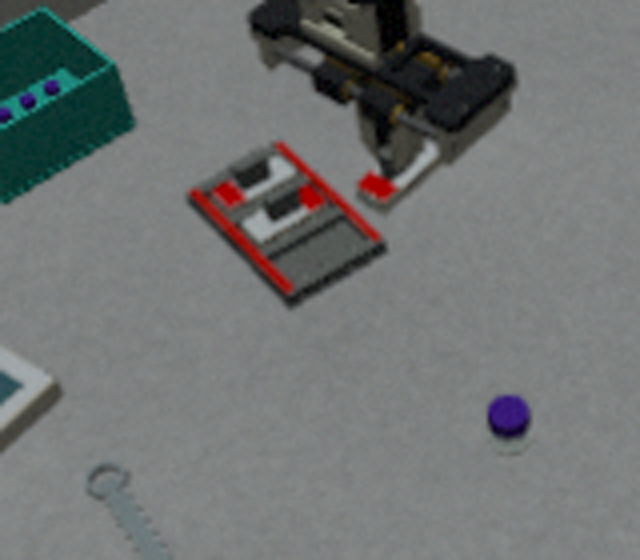

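```bash
python3 -m creep '[[0,0,0,0.114,0.008,0.002],[0,0,0,0.114,0,0],[0,-20,17,0,0,0],[0,-20,17,0,0,0],[0,-19,16,0,0,0],[10,0,0,0,0,0],[15,0,0,0,0,0],[0,0,0,0,0,0],[0,0,0,0,0,0],[0,0,0,0,0,0]]'; python3 -c "
from h import *
held('red',.0264);where();tool(.5215,-.343,.0324,85.2)"
```

```text
time_s: 60.55
eef_pos: [0.52, -0.3422, 0.1008]
tcp_rot: [0.066, 1.576, -0.064]
contact_force: [0.2, 0.2, -1.2]
finger_gap: 0.0116
scene 43 tag [ 0.5416 -0.3436  0.0884] rel TCP [ 0.0216 -0.0014]
top 16 tag [ 0.4877 -0.36    0.0884] rel TCP [-0.0322 -0.0178]
t 60.65 p [ 0.5203 -0.3425  0.1012] toolx [-0.005  0.    -1.   ] jaw deg 85.3 q [ 0.34  0.56  0.23  1.73 -0.15  0.88  2.12] gap 0.012 F [-0.5 -0.7 -1.2]
 turn [ 0.001 -0.005 -0.   ]  shift before turn [68.8 -0.4  1.6]  after turn [68.8 -0.4  1.3]
 turn [-3.141  0.    -0.008]  shift before turn [68.8 -0.4  1.6]  after turn [68.8  0.4 -1.3]
```

```bash
python3 -m creep '[[20,0,1,0,-0.005,0],[20,-0.4,0.6,0,0,0],[10,0,0,0,0,0],[0,0,0,0,0,0],[0,0,0,0,0,0],[0,0,0,0,0,0]]'; python3 -c "
from h import *
where();tool(.522,-.343,.0324,85.2)
c=cam('scene'); crop(c,180,70,340,210,4,'pics/r10.png')"
```

```text
time_s: 61.25
eef_pos: [0.5221, -0.3434, 0.0517]
tcp_rot: [0.065, 1.569, -0.065]
contact_force: [-0.0, 0.4, -1.5]
finger_gap: 0.012
t 61.25 p [ 0.5221 -0.3434  0.0517] toolx [ 0.001 -0.    -1.   ] jaw deg 85.2 q [ 0.36  0.62  0.21  1.76 -0.17  0.78  2.14] gap 0.012 F [-0.   0.4 -1.5]
 turn [0.001 0.001 0.   ]  shift before turn [19.3  0.4 -0.1]  after turn [19.3  0.4 -0.1]
 turn [-3.141e+00 -1.000e-03  1.000e-03]  shift before turn [19.3  0.4 -0.1]  after turn [19.3 -0.4  0.1]
```

View pics/r10.png

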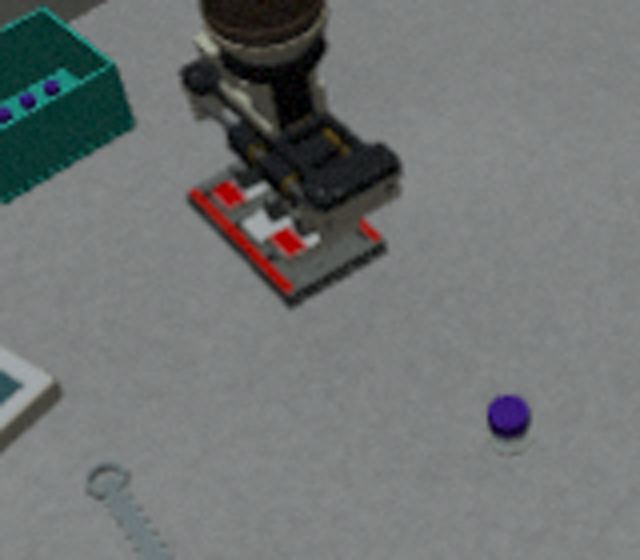

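The tag at crop (288,240) hovers over the last nest. Lowering, releasing, retreating.

```bash
python3 -m creep '[[9,0.3,0,0,0,0],[6,0,0,0,0,0],[4,0,0,0,0,0],[0,0,0,0,0,0],[0,0,0,0,0,0]]'; python3 -m creep '[[1,0,0,0,0,0],[0,0,0,0,0,0]]';python3 -m creep '[[0,0,0,0,0,0],[0,0,0,0,0,0],[0,0,0,0,0,0]]' -0.4;python3 -m creep '[[-15,0,0,0,0,0],[-30,0,0,0,0,0],[-40,0,0,0,0,0],[-30,0,0,0,0,0],[0,30,0,0,0,0],[0,40,0,0,0,0],[0,40,0,0,0,0],[0,40,0,0,0,0],[0,40,0,0,0,0],[0,40,0,0,0,0],[0,40,-20,0,0,0],[0,40,-30,0,0,0],[0,0,-30,0,0,0],[0,0,0,0,0,0],[0,0,0,0,0,0]]'
python3 - <<'E'
from h import *
where()
s=cam("scene"); crop(s,180,70,340,210,4,"pics/f1.png"); crop(s,290,140,510,350,2.8,"pics/f2.png")
t=cam("top"); crop(t,130,130,470,260,2.3,"pics/f3.png")
for r in cassettes(box=((.3,.7),(-.5,.1)),cs={"top":t,"scene":s}): print(*r)
for n,c in (("top",t),("scene",s)):
    for col in ("green","red"):
      for a,ce,l in blobs(mask(c,COL[col],60 if col=="green" else 110,50),15):
        p=ray(c,ce,.02)[0]
        if a<90: print(n,col,"tag on .020",a,p.round(4))
    for a,ce,l in blobs(mask(c,(120,140)),60): print(n,"purple",ray(c,ce,.034)[0].round(4))
    # heights from depth
    for nm,P in (("nA",(.519,-.343)),("nB",(.515,-.391)),("nC",(.511,-.4388))):
        uv=proj(c,[P[0],P[1],.044])[0].round().astype(int)
        z=c["depth"][uv[1],uv[0]]; n_=cv2.undistortPoints(uv.reshape(1,1,2).astype(float),c["mtx"],np.array(c["dist_coeffs"],float)).ravel()
        print(n,nm,"depth-derived grip top z",(c["R"].T@(np.array([n_[0]*z,n_[1]*z,z])-c["t"])).round(4))
E
```

```text
time_s: 61.8
eef_pos: [0.5212, -0.3432, 0.0319]
tcp_rot: [0.065, 1.571, -0.065]
contact_force: [-2.0, 0.8, 6.4]
finger_gap: 0.0117
time_s: 62.0
eef_pos: [0.5212, -0.3431, 0.0318]
tcp_rot: [0.066, 1.57, -0.065]
contact_force: [-5.5, 2.5, 17.1]
finger_gap: 0.0116
time_s: 62.3
eef_pos: [0.5214, -0.3426, 0.0302]
tcp_rot: [0.065, 1.571, -0.065]
contact_force: [-0.5, -0.6, -0.7]
finger_gap: 0.0263
time_s: 63.8
eef_pos: [0.4677, -0.0272, 0.1467]
tcp_rot: [0.065, 1.569, -0.064]
contact_force: [1.1, -0.7, -0.0]
finger_gap: 0.0276
t 63.8 p [ 0.4677 -0.0272  0.1467] toolx [ 0.001  0.    -1.   ] jaw deg 85.3 q [-0.21  0.27  0.19  2.06 -0.07  0.82  1.51] gap 0.0276 F [ 1.1 -0.7 -0. ]
top red [ 0.5439 -0.3443] [ 0.5194 -0.3426] 68 29 -4.0 24.5
top red [ 0.5358 -0.4407] [ 0.5108 -0.4402] 68 30 -0.9 25.1
top red [ 0.4906 -0.3892] [ 0.5151 -0.3911] 70 27 175.6 24.7
scene red [ 0.5406 -0.3503] [ 0.5176 -0.3471] 69 33 -8.0 23.2
top green tag on .020 32 [0.6145 0.4705 0.02  ]
top green tag on .020 35 [0.6127 0.4223 0.02  ]
top green tag on .020 39 [0.6129 0.3737 0.02  ]
top red tag on .020 48 [0.7164 0.
[... 271 characters left out ...]
p z [ 0.5193 -0.3439  0.0403]
top nB depth-derived grip top z [ 0.5166 -0.3916  0.042 ]
top nC depth-derived grip top z [ 0.5105 -0.4388  0.0457]
scene green tag on .020 78 [0.6092 0.3721 0.02  ]
scene green tag on .020 80 [0.6092 0.4198 0.02  ]
scene green tag on .020 27 [0.6024 0.5156 0.02  ]
scene red tag on .020 40 [ 0.5435 -0.3452  0.02  ]
scene red tag on .020 42 [ 0.706  -0.0597  0.02  ]
scene red tag on .020 55 [0.7234 0.0127 0.02  ]
scene purple [ 0.5374 -0.096   0.034 ]
scene purple [0.3773 0.2359 0.034 ]
scene nA depth-derived grip top z [ 0.5175 -0.3437  0.044 ]
scene nB depth-derived grip top z [ 0.5181 -0.3876  0.0499]
scene nC depth-derived grip top z [ 0.5153 -0.4337  0.0481]
```

View pics/f1.png

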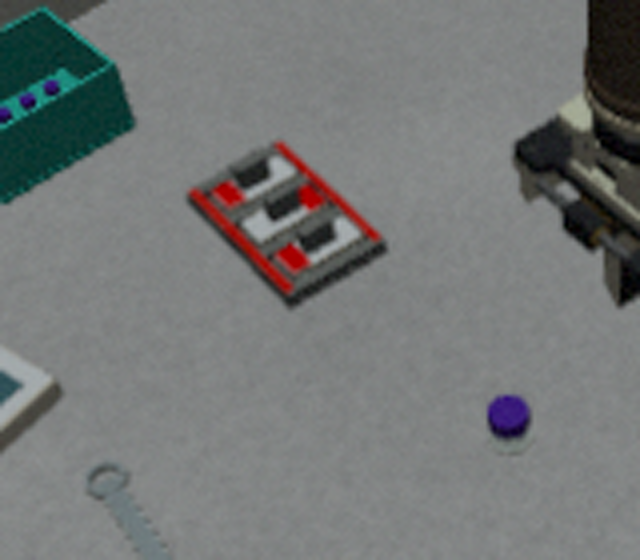

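View pics/f2.png

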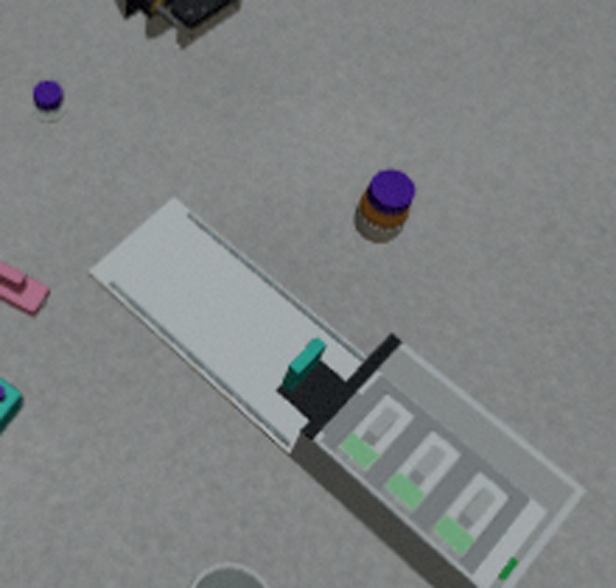

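View pics/f3.png

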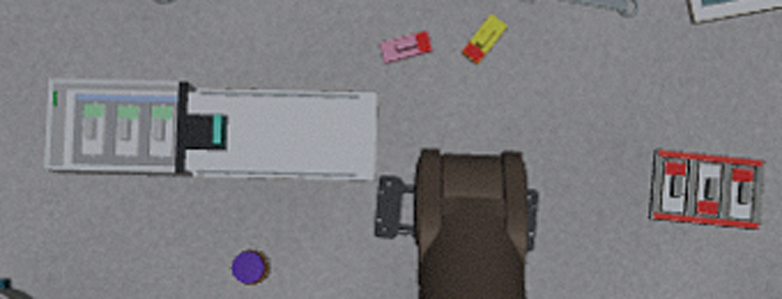

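All three reds lie flat in their nests: centres are within about 3 mm of the nest points, with grip tops near 44 mm. The three greens are home under the hood, both jars stand where they were, and the arm is clear at z=0.147. Handing in.

```bash
python3 -c "
from station import job
print(job.sign_off())"
```

```text
the job is handed in; nothing more can be done
None
```

I pulled the carriage out to its stop and laid all three green-tagged cassettes in compartments of their own, tags towards the blue stripe. I then pushed the carriage home to its stop and laid the three red-tagged cassettes in separate reject nests. The job was handed in at about 64 s. One green cassette was knocked aside during the run; I measured it again before picking it up.

- **Carriage:** the handle sits at y = 0.290, 0.19 m from the out position, and force rose to 12 N against the home stop.
- **Green cassettes:** in the last pictures all three tags show under the hood by the stripe, at 48 mm pitch. The heights were checked by contact at placing, not measured again under the hood.
- **Red cassettes:** top-view centres are within about 3 mm of the nest points; the scene view put the one nearest the robot about 4 mm off.
- **Red heights disagree:** depth readings of the grip tops ranged from 40 to 50 mm against 44 mm expected. I put this down to depth noise, because the TCP heights at release matched floor contact.
- **Jars:** both read within 1 mm of their starting positions. The look-alikes were not touched, and the arm ended clear of everything.

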